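# Close and key-lock a parts bin in its dock

## Robot

A 6-joint arm with a two-finger parallel gripper is mounted at the origin on the work surface. World frame = base frame: x ahead of the robot, y to its left, z up, the work surface at z = 0. Lengths are in mm, angles in rad, forces in N, time in s.
With the tool pointing down it reaches from about 350 to 875 mm from the base axis. Payload 4.2 kg.
Tool frame: the origin (TCP) lies between the finger pads; the fingertips stand 17 mm ahead of it and the grasp point (between the pads) lies 2 mm behind it (nose_length is the distance from the TCP to the fingertips, in mm); z points along the fingers, y is the direction in which the jaws open and shut (so a half turn about z gives the same grasp; the last joint's range is limited). The gripper opens to 85 mm and grips with 20 to 120 N. Pads are 22 mm wide; open, the fingers measure 114 mm over their backs; the gripper's body (76 mm by 85 mm) begins 54 mm behind the grasp point. The pads swing forward as they close: fully open they stand 13 mm farther back than shut.
Start: joints at [1.427, 0.385, 0.008, 0, -1.194, -0.259], TCP at [244.964, 574.971, 248.312] pointing down, gripper open.
Joint ranges: [-3.14, 3.14], [-1.21, 2.06], [-1.07, 1.41], [-3.16, 2.05], [-2.99, -0.16], [-3.1, 3.1]. Speed limits (rad/s): [2.79, 2.79, 3.14, 3.14, 3.14, 3.14].

## Interface

Orientations are given as a unit quaternion [x, y, z, w].
In Python, from bench import * gives the robot as it stands.
- The arm moves only by the tool jog_arm, never from a script. Its argument "increments" is a list of rows, each a list of 4 numbers: the shift along the tool's x, y, z in m, then the turn about the tool's z in degrees. A call has 1 to 10 rows; each row is the pose to reach, as a shift and turn from the pose measured when the call began, along the tool's axes at that moment; what a row does not reach only later rows make up. A row lasts 1/8 s, in which the tool goes at most 62.5 mm and 10.7 degrees, less where a joint would pass 70% of its speed; a pose out of reach is approached as far as the arm can. A call with a gripper value outside its range is refused whole. "hand" is the gripper's target within -1 to 1 (fully open at 1, half-way at 0, shut at -1), set as the call begins (left out, the last holds). The fingers move at their own pace and stop on an object; the grip force is fixed at half the most. Time passes only in rows, so rows that repeat a pose let the fingers close. It gives the time, the measured TCP pose, the force and the opening at its end, in the units of the state.
- read_state(): the state, without advancing time (a new reading comes with each control period).
- get_image(name): name is "scene" or "side" or "wrist"; returns the picture (480x640x3 uint8, red, green, blue); there is no depth.
- calibration(name): a dict with "fx", "fy", "cx", "cy" (pixels), "position" and "rotation" of the camera in the world; the wrist camera has in their place "hand_eye" (4x4, takes a point from camera to tool coordinates, whose origin is the TCP and whose axes are the flange's). Camera axes: x right, y up, looking along -z (the intrinsics and any distortion apply to the point x, -y, -z); pixel columns grow to the right and rows downward; lengths in mm; the calibration is good to about 2 mm. A picture is of the moment at which its call begins: read the wrist's pose just before it. calibration takes no time and is no camera call.
- job_done(): hands the job in, once; it reports no verdict.
The state is a dict: "clock": time; "joints": joint angles; "joint_vel": joint speeds; "joint_efforts": joint torques, N m; "position": TCP position; "ee_rot": TCP orientation; "contact_force": force on the tool from outside, world axes, zero at the start; "wrist_torque": the same for the moment, N m; "gripper_width": finger opening in mm.
Only numpy, scipy, OpenCV 4.12 (cv2) and the standard library are available. Lean on these libraries where they do the work, as an engineer would, in place of code of your own. Each camera call takes 0.05 s, during which the arm holds its last target.

## Task

Push the bin that stands out of the lockable dock fully home, then take the T-handled square key from the key stand, put it fully down into the square socket of that bay's lock and turn it about a quarter turn clockwise (seen from above) to the stop, so that the lock arm lies across the front of the bin. Turn the arm only with the key, leave the key standing in the socket, let go, and leave the round-headed key, the carton, the jar and the screwdriver where they are.

Things in the scene. Friction and masses are not known exactly. Their poses are not given: they have to be found in the camera images.
- dock: Fixed grey steel dock for two green bins, 335 wide, 82 high, sides 156 deep, roof from x = 28 back, 6 thick base plate reaching 94 out in front. Origin on the table below the working bin's front face when home; x points into the dock (push direction), y to the left, z up. Working bay: the right one, centre y = 0. The left bay (y = +165) is fixed, already locked: an example of the finished state.
- bin_front (a point): Centre of the flat outer front face of the working bin: loose, green, 150 long, 100 wide, 62 high, 0.3 to 0.6 kg, 2 side play. Face spans 6 to 68 above the table, this point is at 37. Starts 35 to 75 out of the dock; fully home, where it strikes the back wall, it is at dock-frame x = 0. Axes as the dock's.
- socket (a point): Centre of the mouth of the working lock's square socket, in the top of a square steel hub (30 x 30, top 75 above the table) turning on a post right of the bay, at dock-frame x = -14, y = -78. Socket 11.6 square, 22 deep, vertical. Turns with the hub: x and y axes parallel to the socket's sides, -x along the lock arm.
- socket_floor (a point): Centre of the floor of that socket, 22 below its mouth; turns with the hub.
- cam (a joint): Angle of the working hub, rad: 0 = arm straight out to the front (dock -x, unlocked), growing clockwise seen from above to the stop at 1.45 = arm across the bin front (locked). Starts at -0.1 to 0.12. Friction 0.05 N m, stays where left. A bin not home blocks the arm. The key has about 0.16 rad of play in the socket before the hub follows.
- lock_tip (a point): Middle of the free end of the working lock's arm: flat steel, fixed to the foot of the hub, 14 wide, 10 thick, reaching 75 from the hub's axis, its top 58 above the table. -x axis along the arm.
- key_grip (a point): Centre of the crossbar of the loose steel T key, 72 tall, 90 g, upright in a well of the stand. Crossbar 52 long (its y axis), 12 wide (x), 14 high; below it a round stem, 12 diameter, 29 long, then a square shank 10 x 10, 30 long (sides along x and y), its last 5 stepped down to 8 x 8. z up the key. Fully in the socket this point is 43 above its mouth.
- key_tip (a point): Centre of the lower end face of the square key's shank, 65 below the crossbar centre. Standing in the stand it is 8 above the table, 22 deep in the well.
- round_key_head (a point): Centre of the round head (34 diameter, 14 high) of another steel key, in the other well of the stand, 80 from the square key. To be left alone.
- stand: Fixed aluminium block, the key stand, 50 (x) x 150 (y) x 30 high, origin at the centre of its underside; two square wells 11.6 wide, 22 deep at y = +40 and -40. Which key is in which well changes.
- carton_mid (a point): Centre of a loose small cardboard carton 85 x 65 x 50 high. To be left alone.
- jar_mid (a point): Centre of a loose jar, 52 diameter, 75 high. To be left alone.
- driver_mid (a point): Middle of a loose screwdriver lying on the table. To be left alone.
Things that resemble listed ones, but are neither listed nor needed, are in the scene too. Leave any blue, purple or red look-alike of the part that bears bin_front alone.

How it is judged:
By the outcome, as a careful person would: the job done as asked, in the order asked, and still so for the second after the job is handed in, with the robot touching nothing.
It also fails if it takes over 67 s, if anything falls off the work surface, if the arm or the gripper's body presses on something with over 40 N, if the wrist force passes 120 N, or if a joint passes its speed limit or range.

## Working session

There is one attempt and no reset: what is moved stays moved. The work goes in short steps, Python scripts to look and compute and a tool call to move; the robot and the scene stay as the last step left them, time stands still between calls to the robot, and variables do not carry over. Pictures are saved under pics/ and viewed, and the job is handed in when it is done.

Besides the shell and the picture viewer there is one more tool, called after "Request:" by a JSON object that holds its "op" and its "data". jog_arm: Moves the arm, as the interface text tells. Its arguments: {"type":"object","properties":{"increments":{"type":"array"},"hand":{"type":"number"}},"required":["increments"]}

```bash
mkdir -p pics; ls; python3 - <<'E'
from bench import *
import cv2
s=read_state();print(s)
for n in("scene","side","wrist"):
    im=get_image(n);cv2.imwrite(f"pics/{n}0.png",im[:,:,::-1]);print(n,calibration(n))
E
```

```text
pics
{'clock': 0.0, 'joints': array([ 1.42660292e+00,  3.85585473e-01,  6.63595188e-03, -5.30386569e-04,
       -1.19403004e+00, -2.58568144e-01]), 'joint_vel': array([-1.69506573e-03,  9.69042929e-08, -5.12780868e-04, -1.69750746e-03,
        5.12270537e-04,  6.17726873e-04]), 'joint_efforts': array([ 7.31533819e-04, -3.92292488e+01,  1.88399380e+01,  4.18634981e+00,
       -4.66360667e-03,  2.24987964e-06]), 'position': array([244.75145444, 574.48308196, 247.20341117]), 'ee_rot': array([ 9.79771138e-01, -2.00118125e-01, -1.83690215e-04,  1.10391931e-03]), 'contact_force': array([ 0.31161639, -0.45396458, -0.85333551]), 'wrist_torque': array([0.01452106, 0.04611494, 0.00711283]), 'gripper_width': 85.1781927367768}
scene {'fx': 467.4813187425751, 'fy': 467.4813187425751, 'cx': 317.93804267553736, 'cy': 243.7582137612087, 'position': array([1291.56299673, -410.58679011,  771.71236513]), 'rotation': array([0.37643616, 0.24132378, 0.4785141 , 0.75570028])}
side {'fx': 448.13075180684643, 'fy': 448.13075180684643, 'cx': 309.30775026057523, 'cy': 243.98215550404737, 'position': array([  72.62391464, -775.27676757,  669.03398165]), 'rotation': array([ 0.45493116, -0.09668714, -0.18352539,  0.86602983])}
wrist {'fx': 382.6057982601629, 'fy': 382.6057982601629, 'cx': 322.16573539031356, 'cy': 245.43321474732977, 'hand_eye': array([[ 9.84708524e-04,  9.57796596e-01,  2.87445145e-01,
         7.19082277e+01],
       [ 9.99998899e-01, -6.23925177e-04, -1.34674054e-03,
        -3.05953465e-01],
       [-1.11055924e-03,  2.87446155e-01, -9.57796155e-01,
        -1.25200734e+02],
       [ 0.00000000e+00,  0.00000000e+00,  0.00000000e+00,
         1.00000000e+00]])}
```

View pics/scene0.png

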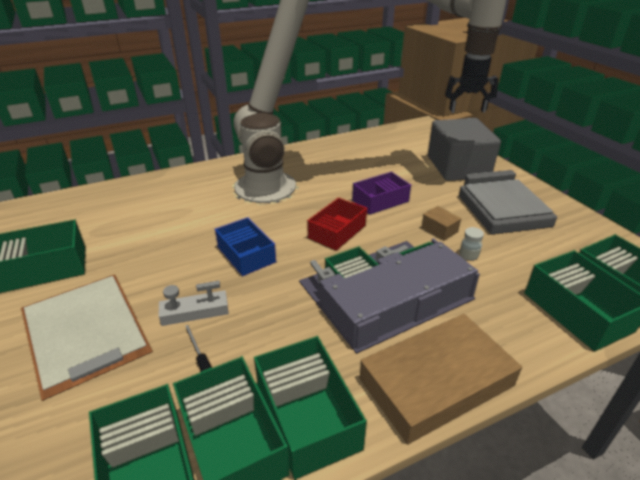

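View pics/side0.png

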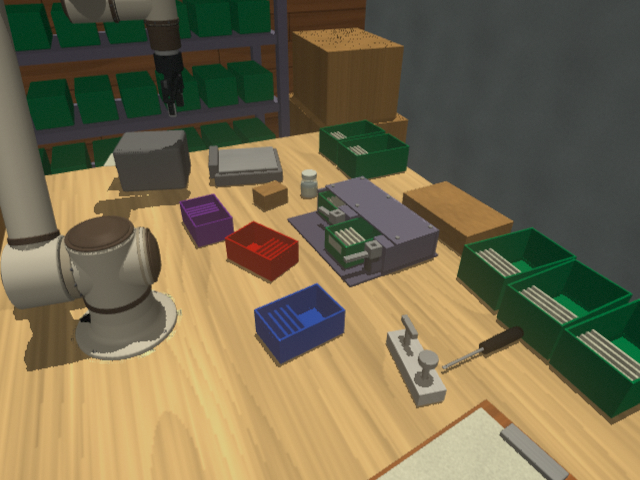

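View pics/wrist0.png

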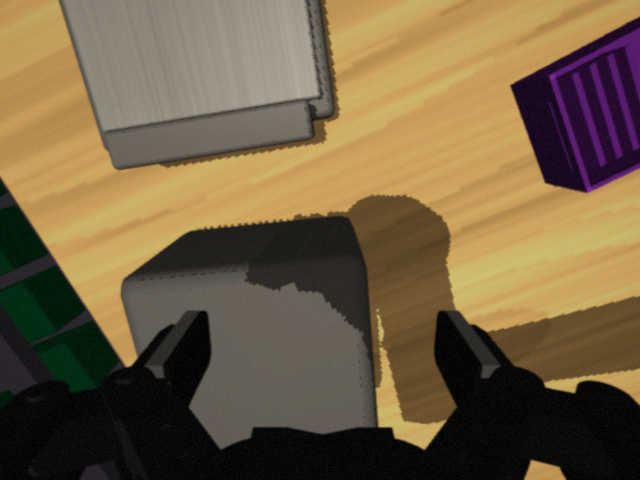

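The side view shows the dock at about (375,225), with a green bin out at (350,242), and the stand at (415,365). The T key is at (408,330) and the round key at (428,362). I'll enlarge these areas.

```bash
cat > h.py <<'E'
import numpy as np, cv2
from scipy.spatial.transform import Rotation as R
from bench import *
def cam(n,st=None):
    c=calibration(n)
    if n!="wrist": return c,np.array(c["position"]),R.from_quat(c["rotation"]).as_matrix()
    st=st or read_state(); H=c["hand_eye"]; T=R.from_quat(st["ee_rot"]).as_matrix()
    return c,np.array(st["position"])+T@H[:3,3],T@H[:3,:3]
def ray(C,u,v):
    c,p,M=C; d=M@np.array([(u-c["cx"])/c["fx"],-(v-c["cy"])/c["fy"],-1]);return p,d
def atz(C,u,v,z):
    p,d=ray(C,u,v);return p+d*(z-p[2])/d[2]
def proj(C,P):
    c,p,M=C;q=M.T@(np.array(P,float)-p);return np.array([c["cx"]+c["fx"]*q[0]/-q[2],c["cy"]-c["fy"]*q[1]/-q[2]])
def tri(obs):
    A=np.zeros((3,3));b=np.zeros(3)
    for C,u,v in obs:
        p,d=ray(C,u,v);d=d/np.linalg.norm(d);P=np.eye(3)-np.outer(d,d);A+=P;b+=P@p
    X=np.linalg.solve(A,b);return X,[np.linalg.norm(np.cross(X-ray(C,u,v)[0],ray(C,u,v)[1]/np.linalg.norm(ray(C,u,v)[1]))) for C,u,v in obs]
def crop(src,x0,y0,w,h,k,out):
    im=cv2.imread(src)[y0:y0+h,x0:x0+w];cv2.imwrite(out,cv2.resize(im,None,fx=k,fy=k,interpolation=cv2.INTER_CUBIC))
E
python3 - <<'E'
from h import *
crop("pics/side0.png",285,170,160,120,5,"pics/c1.png")
crop("pics/side0.png",370,300,160,120,5,"pics/c2.png")
crop("pics/scene0.png",290,230,200,120,4,"pics/c3.png")
crop("pics/scene0.png",145,270,100,75,8,"pics/c4.png")
E
```

```text
(no output)
```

View pics/c1.png

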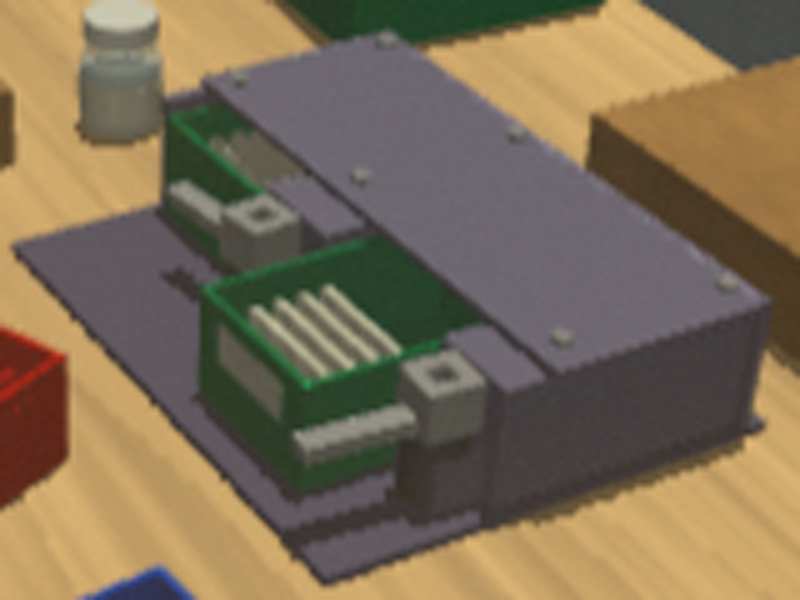

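View pics/c2.png

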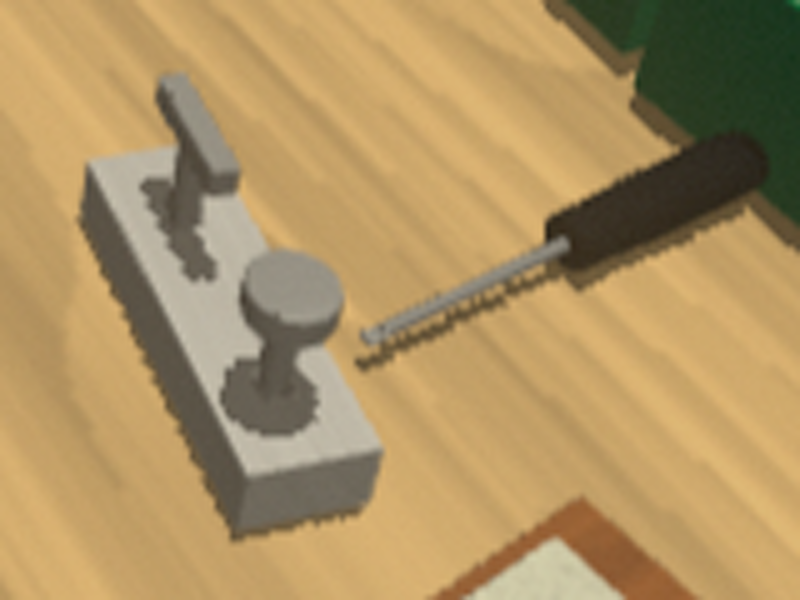

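View pics/c3.png

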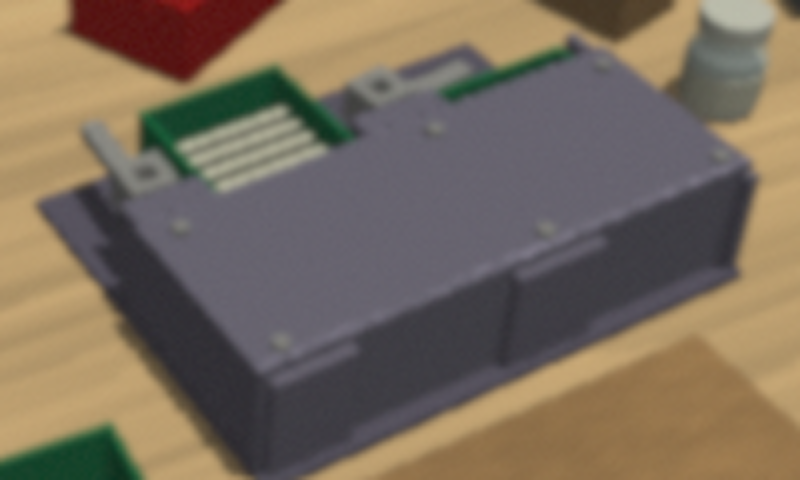

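View pics/c4.png

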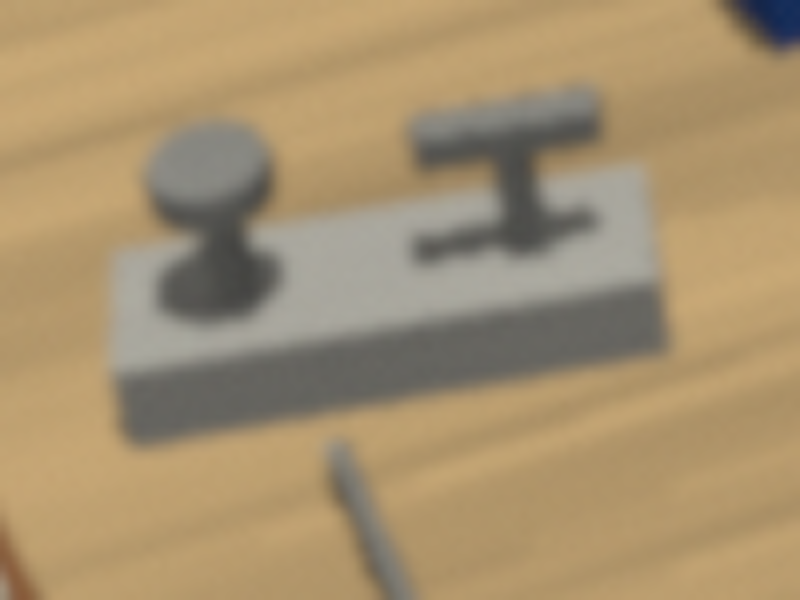

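```bash
python3 - <<'E'
from h import *
S=cam("side");C=cam("scene")
a=lambda x,y:(285+(x+.5)/5-.5,170+(y+.5)/5-.5)
b=lambda x,y:(370+(x+.5)/5-.5,300+(y+.5)/5-.5)
c=lambda x,y:(290+(x+.5)/4-.5,230+(y+.5)/4-.5)
d=lambda x,y:(145+(x+.5)/8-.5,270+(y+.5)/8-.5)
for n,o in dict(sock=[(S,*a(444,374)),(C,*c(148,172))],lsock=[(S,*a(265,214)),(C,*c(378,86))],
  key=[(S,*b(200,132)),(C,*d(505,127))],keyl=[(S,*b(172,85)),(C,*d(595,108))],keyr=[(S,*b(225,178)),(C,*d(417,140))],
  rnd=[(S,*b(292,300)),(C,*d(210,175))],armtip=[(S,*a(300,440)),(C,*c(95,130))]).items():
    X,e=tri(o);print(n,X.round(1),np.round(e,1))
for n,o,z in [("sock",[(S,*a(444,374)),(C,*c(148,172))],75),("lsock",[(S,*a(265,214)),(C,*c(378,86))],75),
 ("binL",[(S,*a(205,288)),(C,*c(145,112))],68),("binR",[(S,*a(307,388))],68),
 ("standA",[(S,*b(90,162)),(C,*d(650,165))],30),("standNearR",[(S,*b(248,475)),(C,*d(115,250))],30),("standFarR",[(S,*b(382,450)),(C,*d(120,372))],30),("standFarL",[(C,*d(662,283))],30),
 ("plateFR",[(S,*a(325,580)),(C,*c(40,205))],6),("plateFL",[(S,*a(15,245))],6),("tip",[(S,*a(297,437)),(C,*c(92,125))],58)]:
    print(n,[atz(q,u,v,z).round(1)[:2] for q,u,v in o])
E
```

```text
sock [559.1 -48.1  74.9] [0.9 0.9]
lsock [547.8 113.1  76.4] [0.1 0.1]
key [ 484.  -305.5   74.7] [0.5 0.5]
keyl [ 488.  -280.9   75.4] [0.6 0.6]
keyr [ 478.9 -328.8   74.8] [0.4 0.4]
rnd [ 467.5 -383.9   73.6] [0.9 0.9]
armtip [486.5 -46.9  54.9] [1.5 1.5]
sock [array([558.8, -49.6]), array([558.3, -47.2])]
lsock [array([548.9, 115.1]), array([546.2, 114.2])]
binL [array([494.2,  72.9]), array([500.1, -20.7])]
binR [array([500. , -25.1])]
standA [array([ 466.2, -267.1]), array([ 466.4, -264.2])]
standNearR [array([ 437. , -412.9]), array([ 435.4, -412. ])]
standFarR [array([ 484.9, -423.1]), array([ 485.1, -419.4])]
standFarL [array([ 515.4, -275. ])]
plateFR [array([479.7, -87.5]), array([485.2, -85.1])]
plateFL [array([458.7, 245.2])]
tip [array([484.5, -45.7]), array([486.4, -49.7])]
```

```bash
cat >> h.py <<'E'
O=np.array([567.5,30.5]);YAW=0.07
def dock(x,y,O=O,YAW=YAW):
    c,s=np.cos(YAW),np.sin(YAW);return O+[c*x-s*y,s*x+c*y]
def go(P,yaw=None):
    s=read_state();M=R.from_quat(s["ee_rot"]).as_matrix();cur=np.arctan2(M[1,0],M[0,0])
    t=M.T@(np.array(P,float)-s["position"])
    r=0 if yaw is None else np.degrees((cur-yaw+np.pi)%(2*np.pi)-np.pi)
    print("t",s["clock"].__round__(2),"pos",s["position"].round(1),"yaw",round(cur,4),"tiltz",M[:,2].round(4),"F",s["contact_force"].round(1),"w",round(s["gripper_width"],1),"j",s["joints"].round(2));print("SHIFT",(t/1000).round(4),"turn",round(r,2))
E
python3 - <<'E'
from h import *
go([*dock(-112,0),245],0.07)
E
```

```text
t 0.15 pos [244.8 574.6 247.5] yaw -0.4029 tiltz [-6.0e-04 -1.6e-03 -1.0e+00] F [ 0.2 -0.3  0. ] w 85.6 j [ 1.43  0.39  0.01 -0.   -1.19 -0.26]
SHIFT [0.4105 0.425  0.0032] turn -27.1
```

Request:
{"op": "jog_arm", "data": {"increments": [[0.41,0.425,0.003,-27.1],[0.41,0.425,0.003,-27.1],[0.41,0.425,0.003,-27.1],[0.41,0.425,0.003,-27.1],[0.41,0.425,0.003,-27.1],[0.41,0.425,0.003,-27.1],[0.41,0.425,0.003,-27.1],[0.41,0.425,0.003,-27.1],[0.41,0.425,0.003,-27.1],[0.41,0.425,0.003,-27.1]], "hand": -1}}

```text
clock: 1.4
position: [455.6, 20.2, 245.0]
ee_rot: [0.999, 0.033, -0.001, 0.001]
contact_force: [-0.5, 0.2, -0.6]
gripper_width: 0.3
```

Request:
{"op": "jog_arm", "data": {"increments": [[0,0,0,0],[0,0,0,0],[0,0,0,0]]}}

```text
clock: 1.78
position: [455.3, 21.1, 245.0]
ee_rot: [0.999, 0.034, -0.001, 0.001]
contact_force: [-0.8, -0.3, -0.1]
gripper_width: 0.0
```

```bash
python3 - <<'E'
from h import *
go([*dock(-112,0),45],0.07)
cv2.imwrite("pics/w1.png",get_image("wrist")[:,:,::-1])
E
```

```text
t 1.77 pos [455.3  21.1 245. ] yaw 0.0684 tiltz [-0.001  -0.0016 -1.    ] F [-0.8 -0.3 -0.1] w 0.0 j [ 0.41  0.1  -0.39  0.   -1.09  1.23]
SHIFT [ 0.0008 -0.0018  0.2   ] turn -0.09
```

View pics/w1.png

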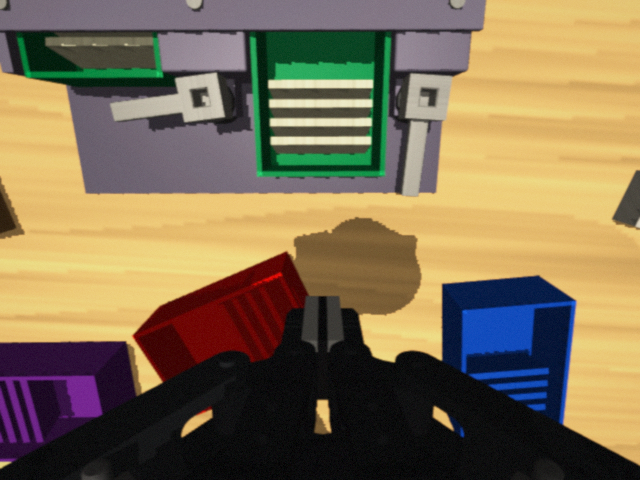

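The wrist view shows the working bin front edge at (258,175)–(385,175), the working socket at (428,97) and the left one at (201,97). The red bin's nearest corner is at about (290,253)–(310,295). I'll check the clearance there before going down.

```bash
python3 - <<'E'
from h import *
W=cam("wrist");S=cam("side");C=cam("scene")
for n,u,v,z in [("sock",428,97,75),("lsock",201,97,75),("binL",258,175,68),("binR",385,175,68),("red1",290,253,60),("red2",310,295,10),("red2",310,295,60),("blue",445,285,60),("plateR",436,193,6),("plateL",85,193,6),("tip",411,195,58)]:
    print(n,z,atz(W,u,v,z).round(1))
for z in(0,50): print("redside",atz(S,298,253,z).round(1), atz(S,298,275,0).round(1))
print(proj(W,[455,21,228]),proj(W,[*dock(-112,0),25]))
E
python3 -c "
from h import *
crop('pics/w1.png',360,40,120,90,6,'pics/c5.png')"
```

```text
sock 75 [555.5 -48.2  75. ]
lsock 75 [544.1 115.1  75. ]
binL 68 [490.4  74.1  68. ]
binR 68 [497.2 -25.   68. ]
red1 60 [425.5  46.7  60. ]
red2 10 [365.3  27.4  10. ]
red2 60 [387.8  27.4  60. ]
blue 60 [405.4 -89.9  60. ]
plateR 6 [477.5 -86.3   6. ]
plateL 6 [454.3 247.8   6. ]
tip 58 [481.6 -49.9  58. ]
redside [424.1  86.6   0. ] [389.2   3.5   0. ]
redside [397.8  22.2  50. ] [389.2   3.5   0. ]
[323.88319793 314.73032624] [320.68170567 211.63240289]
```

View pics/c5.png

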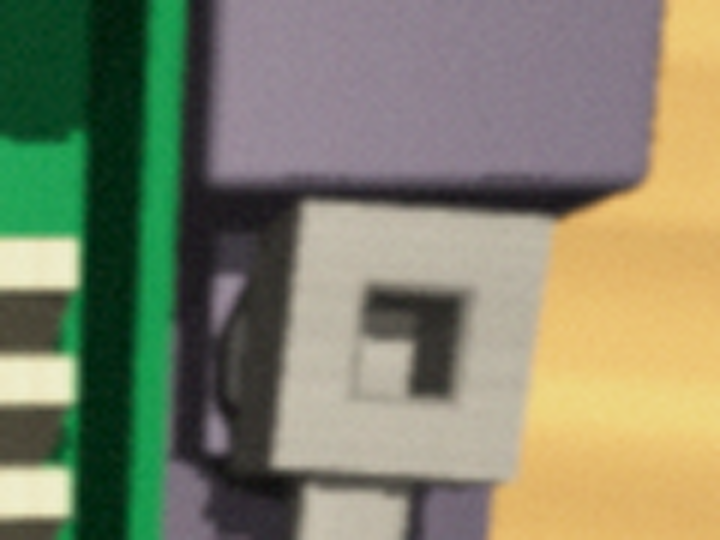

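Request:
{"op": "jog_arm", "data": {"increments": [[0,0,0.05,0],[0,0,0.1,0],[0,0,0.15,0],[0,0,0.19,0],[0,0,0.2,0],[0,0,0.2,0],[0,0,0.2,0]]}}

```text
clock: 2.7
position: [456.4, 21.5, 46.6]
ee_rot: [0.999, 0.035, 0.001, 0.0]
contact_force: [0.2, 0.7, -0.1]
gripper_width: -0.1
```

Request:
{"op": "jog_arm", "data": {"increments": [[0.01,0,0,0],[0.02,0,0,0],[0.027,0,0,0],[0.034,0,0,0],[0.041,0,0,0],[0.048,0,0,0],[0.055,0,0,0],[0.062,0,0,0],[0.069,0,0,0],[0.076,0,0,0]]}}

```text
clock: 3.95
position: [528.4, 25.3, 46.3]
ee_rot: [0.999, 0.034, -0.004, 0.001]
contact_force: [-8.4, -0.5, 8.0]
gripper_width: 0.2
```

```bash
python3 - <<'E'
from h import *
go([*dock(-11,0),45],0.07)
cv2.imwrite("pics/s2.png",get_image("side")[:,:,::-1])
crop("pics/s2.png",285,170,160,120,5,"pics/c6.png")
E
```

```text
t 3.95 pos [528.4  25.3  46.3] yaw 0.0679 tiltz [-0.007  -0.0029 -1.    ] F [-8.4 -0.5  8. ] w 0.2 j [ 0.35  0.47 -0.46  0.   -0.65  1.28]
SHIFT [ 0.0284 -0.0025  0.0011] turn -0.12
```

View pics/c6.png

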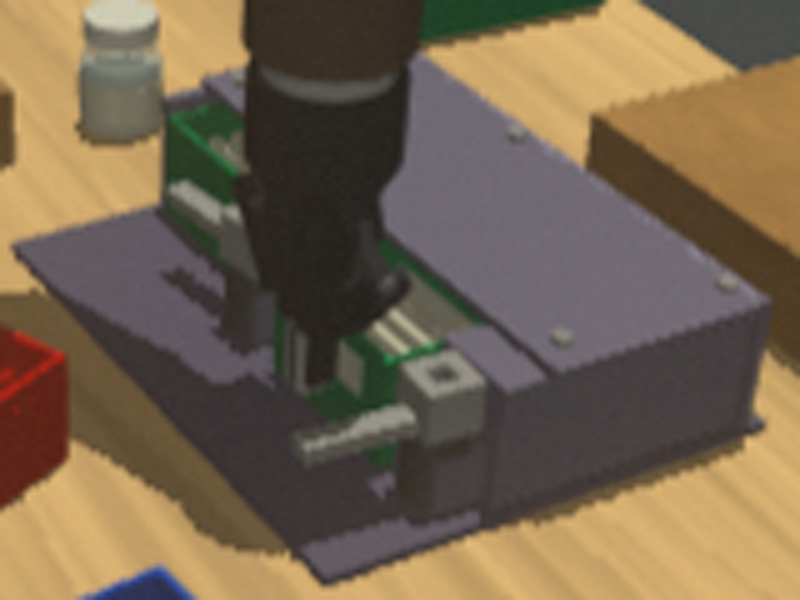

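Request:
{"op": "jog_arm", "data": {"increments": [[0.006,-0.002,0,0],[0.012,-0.002,0,0],[0.017,-0.002,0,0],[0.021,-0.002,0,0],[0.024,-0.002,0,0]]}}

```text
clock: 4.62
position: [549.0, 27.6, 46.3]
ee_rot: [0.999, 0.033, -0.008, 0.002]
contact_force: [-14.2, -1.4, 14.2]
gripper_width: 0.1
```

Request:
{"op": "jog_arm", "data": {"increments": [[0.002,0,0,0],[0.004,0,0,0]]}}

```text
clock: 4.88
position: [549.2, 27.3, 46.4]
ee_rot: [0.999, 0.033, -0.012, 0.003]
contact_force: [-14.7, 3.8, 14.1]
gripper_width: -0.0
```

Request:
{"op": "jog_arm", "data": {"increments": [[0.002,0,0,0],[0.004,0,0,0]]}}

```text
clock: 5.12
position: [549.5, 27.1, 46.5]
ee_rot: [0.999, 0.032, -0.017, 0.004]
contact_force: [-12.6, 2.2, 14.0]
gripper_width: 0.0
```

```bash
python3 - <<'E'
from h import *
go([*dock(-11,0),45],0.07)
cv2.imwrite("pics/s3.png",get_image("side")[:,:,::-1])
crop("pics/s3.png",285,170,160,120,5,"pics/c7.png")
cv2.imwrite("pics/w3.png",get_image("wrist")[:,:,::-1])
E
```

```text
t 5.12 pos [549.5  27.1  46.5] yaw 0.0649 tiltz [-0.0335 -0.0084 -0.9994] F [-12.6   2.2  14. ] w 0.0 j [ 0.34  0.5  -0.39 -0.01 -0.71  1.3 ]
SHIFT [ 0.0073 -0.0022  0.0013] turn -0.29
```

View pics/c7.png

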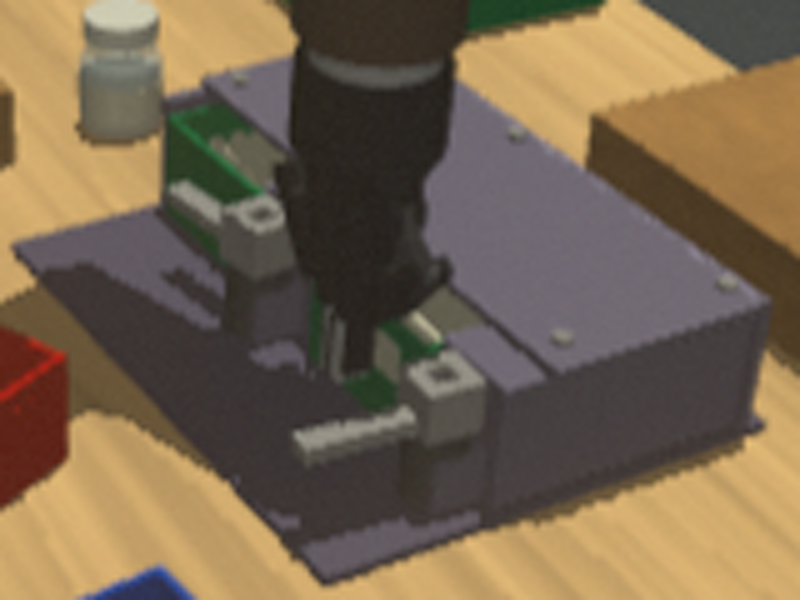

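View pics/w3.png

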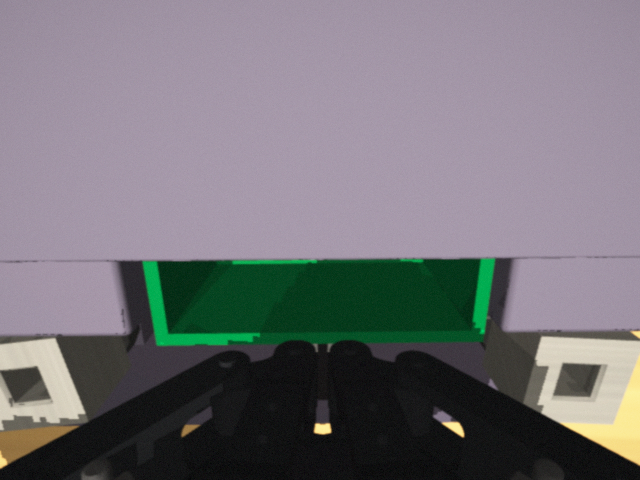

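```bash
python3 - <<'E'
from h import *
W=cam("wrist")
s=atz(W,578,380,75)[:2];l=atz(W,25,387,75)[:2];print(s,l)
y=(l-s)/np.linalg.norm(l-s);x=np.array([y[1],-y[0]]);print(np.linalg.norm(l-s),np.arctan2(x[1],x[0]))
O2=s+14*x+78*y
for u,v in[(157,345),(487,333),(240,343)]:
    p=atz(W,u,v,68)[:2]-O2;print(p@x,p@y)
print("O",O2)
E
```

```text
[556.74059446 -47.74783856] [544.37545035 115.34293704]
163.55885141956045 0.0756727815614632
-4.781301984864513 48.119272163926176
-1.995231814936634 -52.33909883471135
-4.436042960240424 22.793459920951253
O [564.80368372  31.08734769]
```

Request:
{"op": "jog_arm", "data": {"increments": [[-0.01,0,0,0],[-0.03,0,0,0],[-0.03,0,0,0],[-0.03,0,0,0]]}}

```text
clock: 5.72
position: [520.6, 25.2, 47.7]
ee_rot: [0.999, 0.033, -0.016, 0.004]
contact_force: [-0.1, 0.2, 0.1]
gripper_width: 0.2
```

```bash
python3 - <<'E'
from h import *
go([*dock(-11,0),45],0.07)
cv2.imwrite("pics/w4.png",get_image("wrist")[:,:,::-1])
W=cam("wrist");print([proj(W,[*dock(-14,y),75]) for y in(-78,87)])
E
```

```text
t 5.72 pos [520.6  25.2  47.7] yaw 0.0652 tiltz [-0.0318 -0.0082 -0.9995] F [-0.1  0.2  0.1] w 0.2 j [ 0.36  0.46 -0.46 -0.01 -0.68  1.28]
SHIFT [ 0.0362 -0.0022  0.0015] turn -0.27
[array([602.88495706, 282.08732679]), array([ -3.63178469, 285.91861078])]
```

View pics/w4.png

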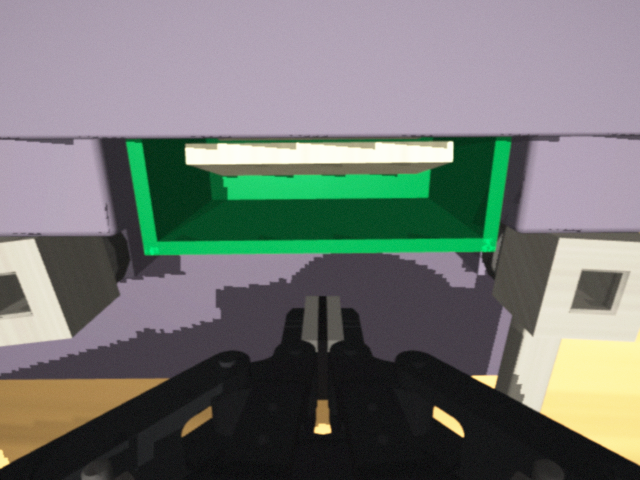

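```bash
python3 - <<'E'
from h import *
crop("pics/w4.png",480,220,160,120,5,"pics/c8.png")
crop("pics/w4.png",0,220,160,120,5,"pics/c9.png")
E
```

```text
(no output)
```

View pics/c8.png

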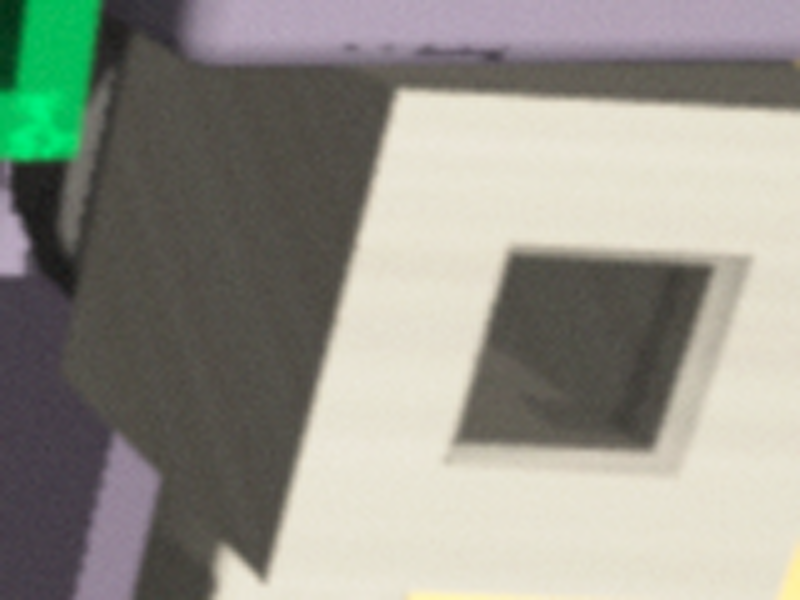

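View pics/c9.png

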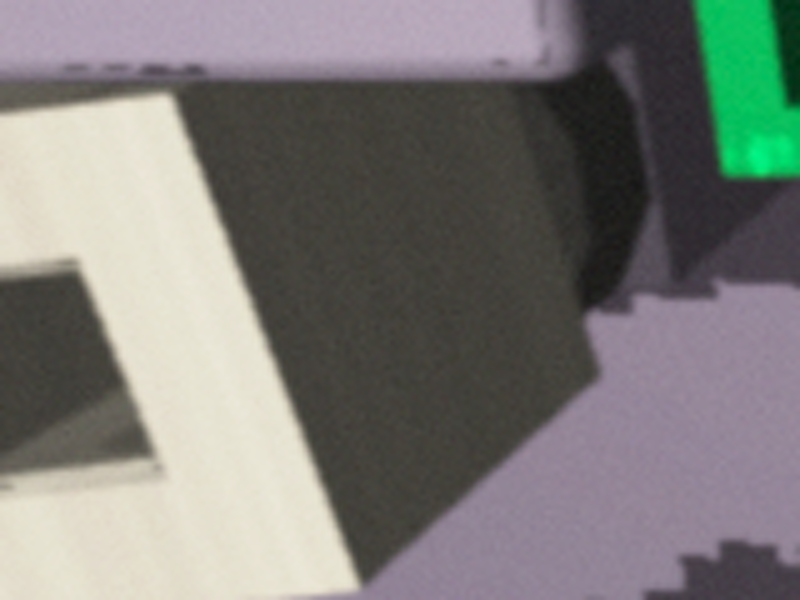

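```bash
python3 - <<'E'
from h import *
import bench
st=dict(position=np.array([520.6,25.2,47.7]),ee_rot=read_state()["ee_rot"])
W=cam("wrist",st)
s=atz(W,599.5,292,75)[:2];l=atz(W,.9,294.2,75)[:2]
y=(l-s)/np.linalg.norm(l-s);x=np.array([y[1],-y[0]]);print(s,l,np.linalg.norm(l-s),np.arctan2(x[1],x[0]))
O2=s+14*x+78*y
for u,v in[(144.4,255.6),(495.6,251.6)]:
    p=atz(W,u,v,68)[:2]-O2;print(p@x,p@y)
# roof front edge v at x=28,z=82: px left(0,136),(640,136)
for u,v in[(100,137),(520,135)]:
    p=atz(W,u,v,82)[:2]-O2;print("roof",p@x,p@y)
# post block front edge (z?) 
E
```

```text
[555.90442811 -48.36080091] [544.9092722  115.61990596] 164.34891444604713 0.06695130602278851
-5.4543696033131015 49.001451333513806
-4.566231834418344 -50.94551143420576
roof 27.679424279526568 47.85512699457737
roof 28.009278021739274 -45.58014049497485
```

The measured roof edge comes out at 28, as given, but the bin rim is about 5 mm short of home. I'll push again in a single call with more overreach.

Request:
{"op": "jog_arm", "data": {"increments": [[0.015,-0.003,0,0],[0.026,-0.003,0,0],[0.032,-0.003,0,0],[0.036,-0.003,0,0],[0.04,-0.003,0,0],[0.044,-0.003,0,0]]}}

```text
clock: 6.52
position: [553.1, 29.2, 46.7]
ee_rot: [0.999, 0.031, -0.029, 0.006]
contact_force: [-32.4, 7.7, 31.9]
gripper_width: -0.1
```

```bash
python3 - <<'E'
from h import *
go([*dock(-11,0),45],0.07)
E
```

```text
t 6.53 pos [553.1  29.2  46.7] yaw 0.0625 tiltz [-0.0578 -0.013  -0.9982] F [-32.4   7.7  31.9] w -0.1 j [ 0.34  0.52 -0.36 -0.01 -0.75  1.3 ]
SHIFT [ 0.0035 -0.0003  0.0015] turn -0.43
```

Request:
{"op": "jog_arm", "data": {"increments": [[0.004,0,-0.004,0],[0.008,0,-0.006,0],[0.012,0,-0.007,0],[0.012,0,-0.007,0]]}}

```text
clock: 7.02
position: [552.7, 28.6, 49.4]
ee_rot: [0.999, 0.029, -0.044, 0.007]
contact_force: [-22.2, 7.0, 5.2]
gripper_width: 0.2
```

```bash
python3 - <<'E'
from h import *
go([*dock(-11,0),45],0.07)
cv2.imwrite("pics/s4.png",get_image("side")[:,:,::-1])
crop("pics/s4.png",285,170,160,120,5,"pics/c10.png")
E
```

```text
t 7.03 pos [552.7  28.6  49.4] yaw 0.058 tiltz [-0.0872 -0.0165 -0.9961] F [-22.2   7.    5.2] w 0.2 j [ 0.34  0.52 -0.34 -0.02 -0.8   1.31]
SHIFT [ 0.0042 -0.001   0.004 ] turn -0.69
```

View pics/c10.png

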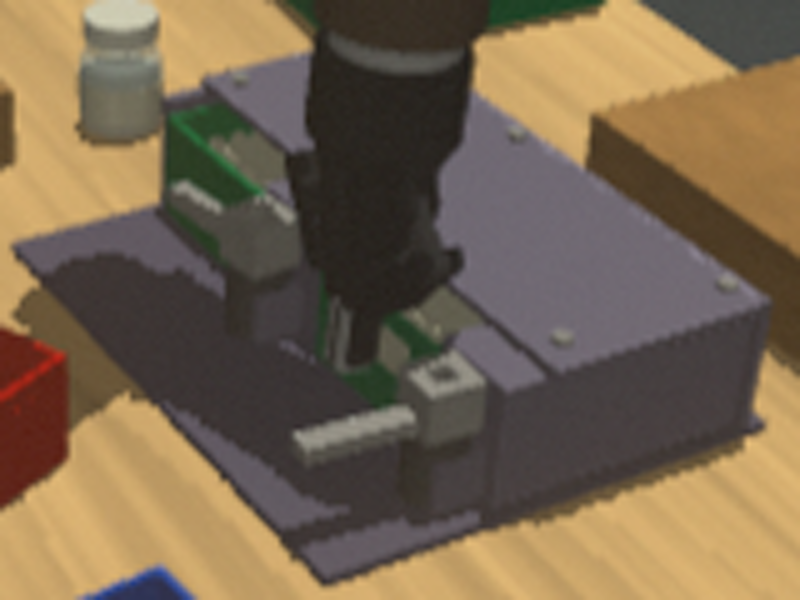

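Request:
{"op": "jog_arm", "data": {"increments": [[-0.01,0,0,0],[-0.035,0,0,0],[-0.035,0,0,0],[-0.035,0,0,0]]}}

```text
clock: 7.58
position: [519.2, 26.7, 52.8]
ee_rot: [0.999, 0.029, -0.043, 0.007]
contact_force: [0.9, -0.6, 1.0]
gripper_width: -0.1
```

```bash
python3 - <<'E'
from h import *
go([*dock(-11,0),45],0.07)
st=read_state();np.save("st5.npy",np.r_[st["position"],st["ee_rot"]])
cv2.imwrite("pics/w5.png",get_image("wrist")[:,:,::-1])
E
```

```text
t 7.58 pos [519.2  26.7  52.8] yaw 0.0583 tiltz [-0.0848 -0.0161 -0.9963] F [ 0.9 -0.6  1. ] w -0.1 j [ 0.36  0.47 -0.42 -0.02 -0.76  1.29]
SHIFT [ 0.0379 -0.0009  0.0046] turn -0.67
```

View pics/w5.png

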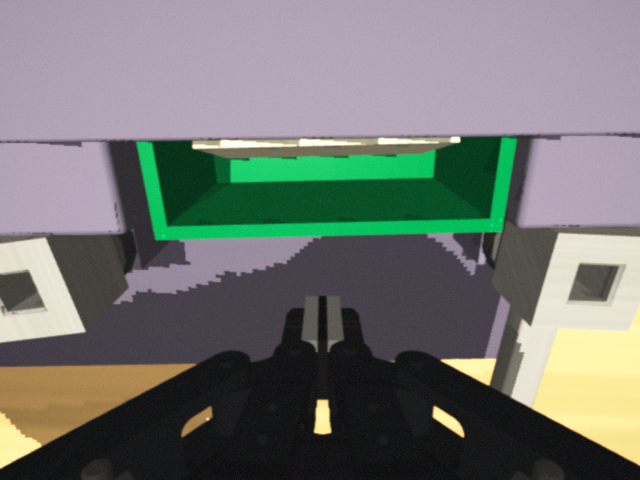

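```bash
python3 - <<'E'
from h import *
crop("pics/w5.png",0,220,200,80,4,"pics/c11.png");crop("pics/w5.png",460,200,180,120,4,"pics/c12.png")
E
```

```text
(no output)
```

View pics/c11.png

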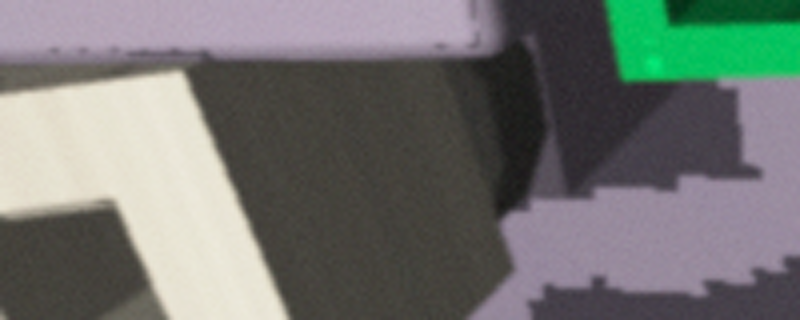

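View pics/c12.png

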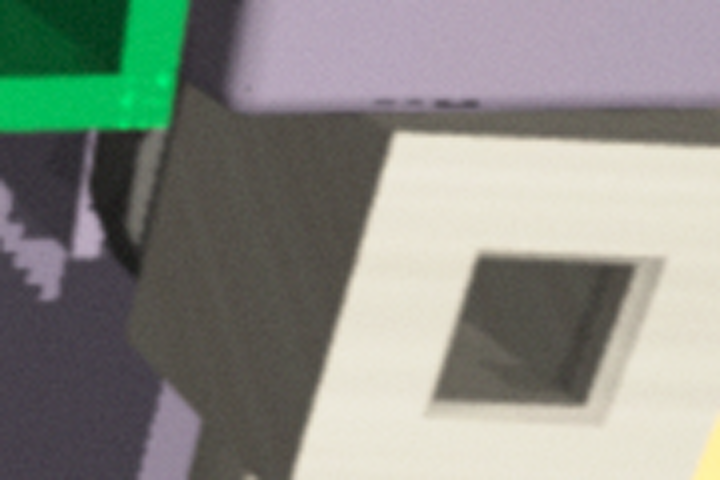

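```bash
python3 - <<'E'
from h import *
d=np.load("st5.npy");W=cam("wrist",dict(position=d[:3],ee_rot=d[3:]))
s=atz(W,595.6,284.4,75)[:2]
for l in[atz(W,22,290,75)[:2]]:
  print(s,l,np.linalg.norm(l-s))
yaw=.069;x=np.array([np.cos(yaw),np.sin(yaw)]);y=np.array([-x[1],x[0]])
O2=s+14*x+78*y;print(O2)
for n,u,v,z in[("b",155.4,240.4,68),("b",502.4,231.9,68),("roof",100,141,82),("roof",520,134,82)]:
    p=atz(W,u,v,z)[:2]-O2;print(n,p@x,p@y)
E
```

```text
[555.95070097 -48.21852914] [545.40998538 113.69253965] 162.25381623286532
[564.53965679  30.56109918]
b -1.5918604274662274 47.650517201034184
b -0.291506233994852 -52.23433631635925
roof 27.723295136596136 49.637872348979336
roof 28.310830163904765 -45.17584415083425
```

```bash
python3 - <<'E'
from h import *
C=cam("scene");S=cam("side")
O2=np.array([565,31])
yaw=.069;x=np.array([np.cos(yaw),np.sin(yaw)]);y=np.array([-x[1],x[0]])
for X,Y in[(156,-80),(156,0),(156,245),(180,-80)]:
    p=O2+x*X+y*Y;print(X,Y,p,proj(C,[*p,82]),proj(C,[*p,0]))
print("board", [atz(C,*q,40)[:2].round(0) for q in[(362,372),(460,320),(519,366),(411,425)]],atz(C,412,434,0))
print(tri([(S,403,196),(C,362,372)]),tri([(S,452,184),(C,460,320)]))
for q in [(362,372),(460,320)]:
    for z in(30,40,50):
        p=atz(C,*q,z)[:2]-O2;print(z,p@x,p@y)
E
```

```text
156 -80 [726.14441024 -38.05417475] [366.94780244 317.17304217] [364.70532739 344.25146969]
156 0 [720.62878931  41.7554608 ] [398.70654961 303.59119941] [395.01409697 330.50421247]
156 245 [703.73720024 286.17246966] [484.58920236 266.86290281] [477.45077347 293.11311373]
180 -80 [750.0873009  -36.39948847] [373.68632622 324.77756421] [371.06787105 351.93813902]
board [array([813., -96.]), array([784., 160.]), array([930., 184.]), array([946., -75.])] [942.58919245 -65.08697148   0.        ]
(array([747.73592637, -11.40534406,  60.37285964]), [np.float64(98.58044360079093), np.float64(98.58044360079087)]) (array([858.67813934,  69.63015871, 130.29831075]), [np.float64(16.364757404271955), np.float64(16.364757404272012)])
30 232.37740899358485 -139.23423634401342
40 238.6063920281961 -143.97185251113422
50 244.83537506280726 -148.70946867825498
30 221.36403763137733 121.86949246194713
40 227.74150641167586 113.61159348600792
50 234.1189751919745 105.3536945100688
```

Request:
{"op": "jog_arm", "data": {"increments": [[0.02,0,0,0],[0.032,0,0,0],[0.037,0,-0.002,0],[0.042,0,-0.004,0],[0.047,0,-0.005,0],[0.05,0,-0.006,0],[0.053,0,-0.007,0]]}}

```text
clock: 8.5
position: [552.3, 28.3, 50.3]
ee_rot: [0.997, 0.026, -0.066, 0.009]
contact_force: [-39.0, 12.1, 11.4]
gripper_width: -0.1
```

Request:
{"op": "jog_arm", "data": {"increments": [[-0.01,0,0,0],[-0.035,0,0,0],[-0.035,0,0,0],[-0.035,0,0,0]]}}

```text
clock: 9.0
position: [518.9, 26.7, 55.1]
ee_rot: [0.997, 0.026, -0.066, 0.008]
contact_force: [-0.3, -0.5, 0.0]
gripper_width: -0.1
```

```bash
python3 - <<'E'
from h import *
go([*dock(-50,0),220],0.07)
st=read_state();np.save("st6.npy",np.r_[st["position"],st["ee_rot"]])
cv2.imwrite("pics/w6.png",get_image("wrist")[:,:,::-1])
E
```

```text
t 9.0 pos [518.9  26.7  55.1] yaw 0.0518 tiltz [-0.1302 -0.0202 -0.9913] F [-0.3 -0.5  0. ] w -0.1 j [ 0.35  0.49 -0.38 -0.03 -0.83  1.3 ]
SHIFT [-0.0229  0.0018 -0.1633] turn -1.04
```

View pics/w6.png

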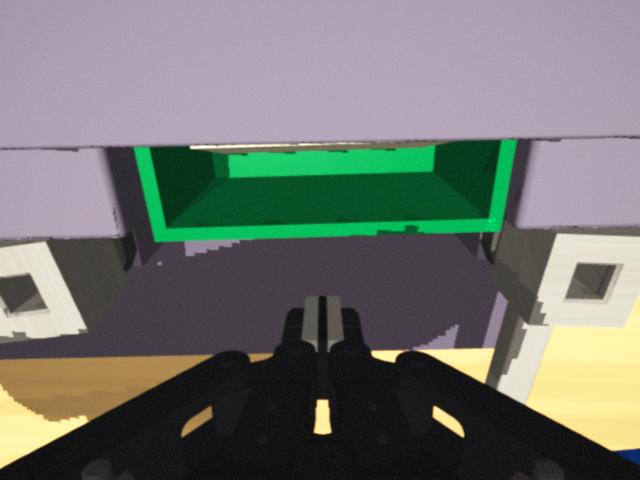

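The bin took 39 N with no further travel, so it is home. Pushing left the tool tilted 0.13 rad, and jogs keep that tilt. I'll undo it by pressing the fingers against the fixed dock's rear wall in the opposite direction.

```bash
python3 - <<'E'
from h import *
go([530,27,170]);go([756,44,170],0.069);go([756,44,52],0.069)
E
```

```text
t 9.05 pos [518.9  26.7  55. ] yaw 0.0517 tiltz [-0.1305 -0.0203 -0.9912] F [ 0.  -0.8 -0.9] w 0.1 j [ 0.35  0.49 -0.38 -0.03 -0.83  1.3 ]
SHIFT [-0.0041  0.0018 -0.1155] turn 0
t 9.05 pos [518.9  26.7  55. ] yaw 0.0517 tiltz [-0.1305 -0.0203 -0.9912] F [ 0.  -0.8 -0.9] w 0.1 j [ 0.35  0.49 -0.38 -0.03 -0.83  1.3 ]
SHIFT [ 0.2205 -0.0031 -0.1453] turn -0.99
t 9.05 pos [518.9  26.7  55. ] yaw 0.0517 tiltz [-0.1305 -0.0203 -0.9912] F [ 0.  -0.8 -0.9] w 0.1 j [ 0.35  0.49 -0.38 -0.03 -0.83  1.3 ]
SHIFT [ 0.236  -0.0047 -0.0284] turn -0.99
```

Request:
{"op": "jog_arm", "data": {"increments": [[-0.004,0.002,-0.06,-1],[-0.004,0.002,-0.115,-1],[0.05,0,-0.123,-1],[0.105,-0.001,-0.13,-1],[0.16,-0.002,-0.137,-1],[0.22,-0.003,-0.145,-1],[0.22,-0.003,-0.145,-1],[0.22,-0.003,-0.145,-1]]}}

```text
clock: 10.05
position: [755.4, 43.5, 168.3]
ee_rot: [0.997, 0.035, -0.067, 0.008]
contact_force: [-0.8, 0.7, 0.7]
gripper_width: -0.0
```

```bash
python3 - <<'E'
from h import *
go([756,44,52],0.069)
cv2.imwrite("pics/w7.png",get_image("wrist")[:,:,::-1])
cv2.imwrite("pics/sc7.png",get_image("scene")[:,:,::-1])
E
```

```text
t 10.05 pos [755.4  43.5 168.3] yaw 0.0687 tiltz [-0.1325 -0.0207 -0.991 ] F [-0.8  0.7  0.7] w -0.0 j [ 0.26  0.73  0.42 -0.01 -1.39  1.38]
SHIFT [ 0.0162 -0.0017  0.1151] turn -0.02
```

View pics/w7.png

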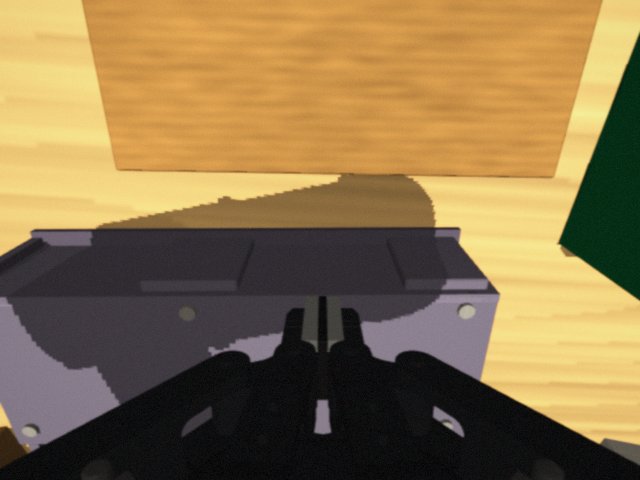

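View pics/sc7.png

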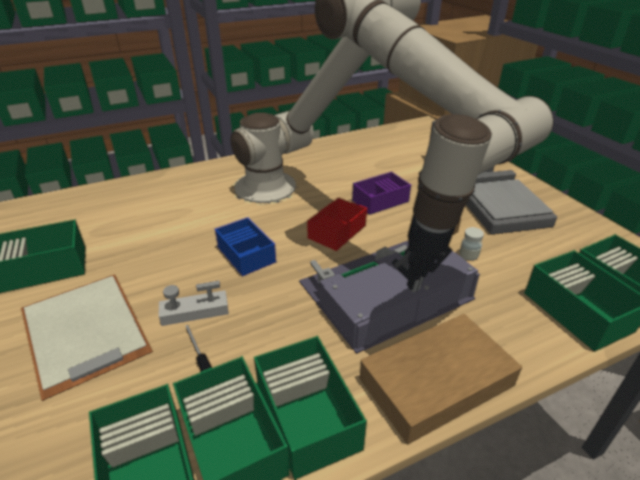

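```bash
python3 - <<'E'
from h import *
W=cam("wrist")
O2=np.array([565,31]);yaw=.069;x=np.array([np.cos(yaw),np.sin(yaw)]);y=np.array([-x[1],x[0]])
for n,u,v,z in[("roof",320,294,82),("plate",320,231,6),("board",320,174,0),("board",320,174,40),("board",320,174,70),("lug",190,285,60)]:
    p=atz(W,u,v,z)[:2]-O2;print(n,z,p@x,p@y)
E
```

```text
roof 82 153.77512002117507 0.39933408806700577
plate 6 164.95172737587507 -0.10500291370087567
board 0 208.90338374979495 -0.12360542249325412
board 40 218.63094217721564 0.14952372601538144
board 70 225.92661099778115 0.35437058739685057
lug 60 147.75671064275653 87.93587200110174
```

Request:
{"op": "jog_arm", "data": {"increments": [[0.008,-0.001,0.055,0],[0.014,-0.002,0.1,0],[0.015,-0.002,0.11,0],[0.015,-0.002,0.11,0],[0.015,-0.002,0.11,0]]}}

```text
clock: 10.78
position: [756.9, 44.7, 63.4]
ee_rot: [0.997, 0.035, -0.063, 0.008]
contact_force: [-0.3, 0.1, -0.8]
gripper_width: 0.1
```

Request:
{"op": "jog_arm", "data": {"increments": [[-0.008,0,0.001,0],[-0.016,0,0.002,0],[-0.022,0,0.003,0],[-0.026,0,0.003,0],[-0.03,0,0.004,0],[-0.034,0,0.004,0]]}}

```text
clock: 11.52
position: [732.5, 43.1, 64.3]
ee_rot: [0.998, 0.036, -0.049, 0.007]
contact_force: [25.1, -3.2, -14.4]
gripper_width: -0.1
```

```bash
python3 - <<'E'
from h import *
go([756,44,52],0.069)
E
```

```text
t 11.53 pos [732.5  43.1  64.3] yaw 0.0715 tiltz [-0.0979 -0.0165 -0.9951] F [ 25.1  -3.2 -14.4] w -0.1 j [ 0.27  0.76  0.2  -0.01 -1.11  1.37]
SHIFT [0.0246 0.0007 0.01  ] turn 0.14
```

Request:
{"op": "jog_arm", "data": {"increments": [[-0.004,0,0.002,0],[-0.008,0,0.003,0],[-0.012,0,0.004,0]]}}

```text
clock: 11.9
position: [732.1, 43.1, 64.5]
ee_rot: [0.999, 0.037, -0.033, 0.006]
contact_force: [26.5, -2.9, -8.7]
gripper_width: 0.1
```

Request:
{"op": "jog_arm", "data": {"increments": [[-0.004,0,0.001,0],[-0.008,0,0.002,0],[-0.012,0,0.003,0]]}}

```text
clock: 12.28
position: [731.8, 43.1, 64.9]
ee_rot: [0.999, 0.038, -0.018, 0.004]
contact_force: [27.6, -2.5, -11.6]
gripper_width: -0.2
```

```bash
python3 - <<'E'
from h import *
go([756,44,52],0.069)
E
```

```text
t 12.28 pos [731.8  43.1  64.9] yaw 0.0765 tiltz [-0.035  -0.0102 -0.9993] F [ 27.6  -2.5 -11.6] w -0.2 j [ 0.28  0.73  0.13  0.   -1.01  1.37]
SHIFT [0.0247 0.0009 0.012 ] turn 0.43
```

Request:
{"op": "jog_arm", "data": {"increments": [[-0.004,0,0.001,0],[-0.008,0,0.002,0],[-0.013,0,0.003,0]]}}

```text
clock: 12.65
position: [731.5, 43.1, 65.2]
ee_rot: [0.999, 0.04, -0.001, 0.003]
contact_force: [32.5, -3.7, -14.3]
gripper_width: -0.2
```

Request:
{"op": "jog_arm", "data": {"increments": [[0.015,0,0,0],[0.025,0,0,0],[0.025,0,0,0],[0.025,0,0,0]]}}

```text
clock: 13.15
position: [755.6, 45.1, 64.7]
ee_rot: [0.999, 0.04, -0.002, 0.003]
contact_force: [0.8, -0.3, 0.9]
gripper_width: -0.1
```

```bash
python3 - <<'E'
from h import *
go([756,44,52],0.069)
E
```

```text
t 13.15 pos [755.6  45.1  64.7] yaw 0.0791 tiltz [-0.0034 -0.0066 -1.    ] F [ 0.8 -0.3  0.9] w -0.1 j [ 0.27  0.75  0.18  0.01 -1.    1.37]
SHIFT [0.0004 0.001  0.0127] turn 0.58
```

```bash
python3 - <<'E'
from h import *
go([690,-20,200],-0.7);go([482,-305,190],-1.76)
E
```

```text
t 13.15 pos [755.6  45.1  64.7] yaw 0.0791 tiltz [-0.0034 -0.0066 -1.    ] F [ 0.8 -0.3  0.9] w -0.1 j [ 0.27  0.75  0.18  0.01 -1.    1.37]
SHIFT [-0.071   0.0605 -0.1347] turn 44.64
t 13.15 pos [755.6  45.1  64.7] yaw 0.0791 tiltz [-0.0034 -0.0066 -1.    ] F [ 0.8 -0.3  0.9] w -0.1 j [ 0.27  0.75  0.18  0.01 -1.    1.37]
SHIFT [-0.3009  0.3281 -0.1221] turn 105.37
```

Request:
{"op": "jog_arm", "data": {"increments": [[0,0,-0.06,0],[0,0,-0.12,0],[-0.03,0.03,-0.125,10],[-0.07,0.07,-0.125,20],[-0.11,0.115,-0.125,30],[-0.15,0.16,-0.125,40],[-0.19,0.205,-0.124,50],[-0.23,0.25,-0.124,60],[-0.27,0.295,-0.123,70],[-0.3,0.328,-0.122,80]]}}

```text
clock: 14.4
position: [480.4, -306.0, 190.3]
ee_rot: [0.789, -0.615, 0.001, 0.004]
contact_force: [0.6, 0.3, 0.6]
gripper_width: -0.0
```

Request:
{"op": "jog_arm", "data": {"increments": [[0,0,0,10],[0,0,0,20],[0,0,0,25.4],[0,0,0,25.4],[0,0,0,25.4]], "hand": 1}}

```text
clock: 15.02
position: [480.1, -305.8, 190.4]
ee_rot: [-0.635, 0.773, -0.001, -0.004]
contact_force: [-1.3, -1.3, -0.6]
gripper_width: 85.4
```

```bash
python3 - <<'E'
from h import *
go([482,-305,190],-1.76)
st=read_state();np.save("st8.npy",np.r_[st["position"],st["ee_rot"]])
cv2.imwrite("pics/w8.png",get_image("wrist")[:,:,::-1])
E
```

```text
t 15.03 pos [ 480.1 -305.8  190.4] yaw -1.7656 tiltz [-0.0038 -0.0064 -1.    ] F [-1.3 -1.3 -0.6] w 85.4 j [-0.28  0.34 -0.22  0.01 -1.01  0.08]
SHIFT [-0.0011 -0.0017  0.0004] turn -0.32
```

View pics/w8.png

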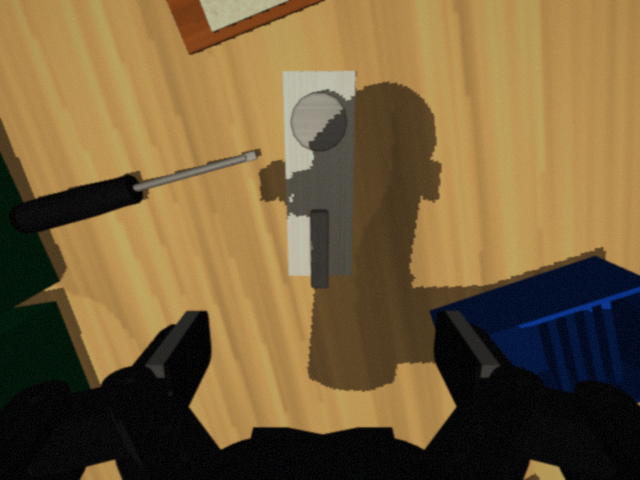

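Two candidates stand in the stand: the round head at (319,121) and the T crossbar at (320,249). The T bar is the one wanted, since it's a 52 long bar. I'll enlarge it and measure.

```bash
python3 - <<'E'
from h import *
crop("pics/w8.png",260,190,120,110,6,"pics/c13.png")
d=np.load("st8.npy");W=cam("wrist",dict(position=d[:3],ee_rot=d[3:]))
a=atz(W,320,211,80);b=atz(W,320,287,80);print(a,b,np.linalg.norm(a-b),(a+b)/2,np.arctan2(*(b-a)[[1,0]]))
for q in[(284,72),(355,72),(352,274),(290,274)]:print(atz(W,*q,30).round(1))
print("rnd",atz(W,319,121,80))
E
```

```text
[ 475.01252747 -330.69700228   80.        ] [ 484.94942329 -280.48674924   80.        ] 51.184093315771534 [ 479.98097538 -305.59187576   80.        ] 1.3754153150611683
[ 482.5 -421.1   30. ]
[ 434.5 -411.7   30. ]
[ 461.9 -266.3   30. ]
[ 510.3 -275.8   30. ]
rnd [ 465.17748935 -383.41678415   80.        ]
```

View pics/c13.png

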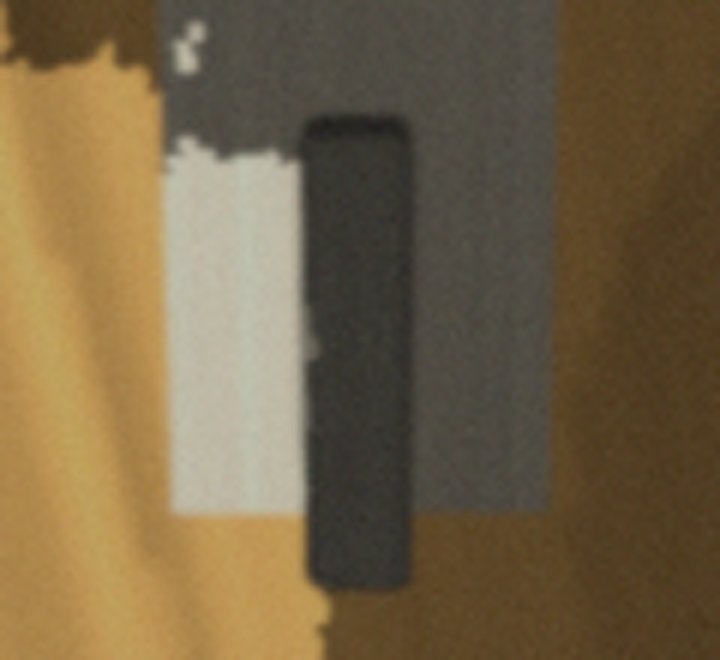

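Request:
{"op": "jog_arm", "data": {"increments": [[0,0,0.05,0],[0,0,0.095,0],[0,0,0.115,0],[0,0,0.119,0],[0,0,0.119,0],[0,0,0.119,0]]}}

```text
clock: 15.82
position: [480.6, -306.9, 72.7]
ee_rot: [-0.635, 0.772, -0.002, -0.003]
contact_force: [0.5, 0.4, 0.5]
gripper_width: 85.3
```

```bash
python3 - <<'E'
from h import *
go([480,-305.6,71],-1.7662)
cv2.imwrite("pics/w9.png",get_image("wrist")[:,:,::-1])
E
```

```text
t 15.82 pos [ 480.6 -306.9   72.7] yaw -1.7655 tiltz [-0.0013 -0.0073 -1.    ] F [0.5 0.4 0.5] w 85.3 j [-0.28  0.48 -0.35  0.01 -0.74  0.08]
SHIFT [-0.0011  0.0009  0.0017] turn 0.04
```

View pics/w9.png

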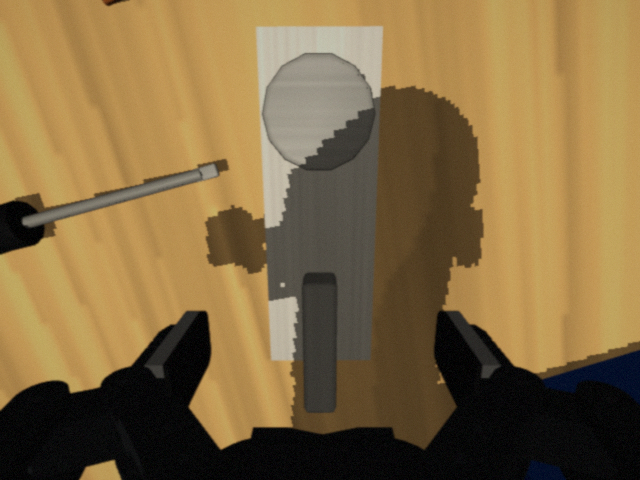

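The open jaws straddle the crossbar at (320,342), nicely centred. Closing now.

Request:
{"op": "jog_arm", "data": {"increments": [[-0.001,0.001,0.001,0],[-0.001,0.001,0.001,0],[-0.001,0.001,0.001,0],[-0.001,0.001,0.001,0],[-0.001,0.001,0.001,0],[-0.001,0.001,0.001,0],[-0.001,0.001,0.001,0],[-0.001,0.001,0.001,0]], "hand": -1}}

```text
clock: 16.88
position: [480.2, -305.8, 71.8]
ee_rot: [-0.635, 0.772, -0.003, -0.003]
contact_force: [1.1, -0.4, 1.6]
gripper_width: 10.7
```

```bash
python3 - <<'E'
from h import *
go([480,-305.6,150],-1.7662)
print(read_state()["wrist_torque"])
E
```

```text
t 16.88 pos [ 480.2 -305.8   71.8] yaw -1.7655 tiltz [-4.0e-04 -7.6e-03 -1.0e+00] F [ 1.1 -0.4  1.6] w 10.7 j [-0.28  0.48 -0.35  0.01 -0.74  0.08]
SHIFT [ 0.0005  0.0001 -0.0782] turn 0.04
[-0.07220586 -0.49437896 -0.01752984]
```

Request:
{"op": "jog_arm", "data": {"increments": [[0,0,-0.005,0],[0,0,-0.015,0],[0,0,-0.03,0],[0,0,-0.05,0],[0,0,-0.08,0],[0,0,-0.115,0],[0,0,-0.115,0],[0,0,-0.115,0]]}}

```text
clock: 17.88
position: [479.2, -304.5, 186.8]
ee_rot: [-0.635, 0.773, -0.002, -0.003]
contact_force: [-0.1, -0.0, -1.2]
gripper_width: 10.7
```

```bash
python3 - <<'E'
from h import *
q=[(305,200),(552,215),(512,487),(270,470)]
st=dict(position=np.array([455.3,21.1,245.]),ee_rot=np.r_[R.from_euler("z",.0684).apply([1,0,0])*0+[0,0,0],0][:4])
M=np.array([[np.cos(.0684),np.sin(.0684),0],[np.sin(.0684),-np.cos(.0684),0],[0,0,-1]])
st["ee_rot"]=R.from_matrix(M).as_quat()
W=cam("wrist",st)
P=[atz(W,360+(a+.5)/6-.5,40+(b+.5)/6-.5,75)[:2] for a,b in q];print(np.round(P,1))
for i,off in((0,-np.pi/2),(1,0),(2,np.pi/2),(3,np.pi)):
    e=P[(i+1)%4]-P[i];print(np.linalg.norm(e),np.arctan2(e[1],e[0]))
print(np.mean(P,0))
go([556,-48.2,182],-1.5708+.02)
cv2.imwrite("pics/w10.png",get_image("wrist")[:,:,::-1])
cv2.imwrite("pics/s10.png",get_image("side")[:,:,::-1])
E
```

```text
[[571.7 -35. ]
 [572.1 -64.4]
 [541.3 -64.6]
 [541.2 -34.8]]
29.431089036495063 -1.5568897263313601
30.719687203038163 -3.1350128959046435
29.7963489773569 1.5739125686214266
30.403053781015107 -0.005454560410537143
[556.57632595 -49.68491946]
t 17.88 pos [ 479.2 -304.5  186.8] yaw -1.7659 tiltz [-0.0016 -0.0067 -1.    ] F [-0.1 -0.  -1.2] w 10.7 j [-0.28  0.34 -0.23  0.01 -1.    0.08]
SHIFT [-0.2663 -0.0257  0.003 ] turn -12.32
```

View pics/w10.png

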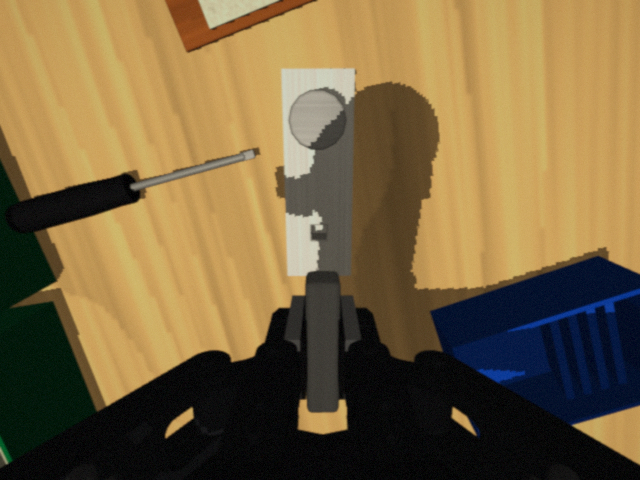

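View pics/s10.png

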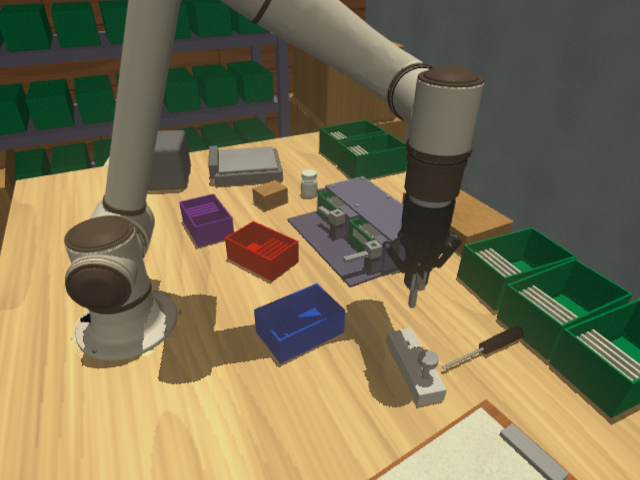

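Request:
{"op": "jog_arm", "data": {"increments": [[-0.03,0,0,-3],[-0.08,-0.004,0,-6],[-0.13,-0.01,0.002,-12],[-0.18,-0.015,0.003,-12],[-0.225,-0.02,0.003,-12],[-0.255,-0.025,0.003,-12],[-0.266,-0.026,0.003,-12],[-0.266,-0.026,0.003,-12],[-0.266,-0.026,0.003,-12],[-0.266,-0.026,0.003,-12]]}}

```text
clock: 19.23
position: [555.8, -49.6, 180.9]
ee_rot: [0.712, -0.702, 0.001, 0.004]
contact_force: [0.1, -0.2, -1.7]
gripper_width: 10.9
```

```bash
python3 - <<'E'
from h import *
go([556,-48.6,182],-1.5708+.01)
st=read_state();np.save("st11.npy",np.r_[st["position"],st["ee_rot"]])
for n in("wrist","side","scene"): cv2.imwrite(f"pics/{n[:2]}11.png",get_image(n)[:,:,::-1])
crop("pics/wr11.png",250,160,140,105,5,"pics/c14.png")
crop("pics/si11.png",320,170,120,90,6,"pics/c15.png")
crop("pics/sc11.png",280,210,120,90,6,"pics/c16.png")
E
```

```text
t 19.23 pos [555.8 -49.6 180.9] yaw -1.5578 tiltz [-0.0035 -0.0066 -1.    ] F [ 0.1 -0.2 -1.7] w 10.9 j [ 0.2   0.33 -0.26  0.01 -0.99 -0.2 ]
SHIFT [-0.001  -0.0002 -0.0011] turn 0.17
```

View pics/wr11.png

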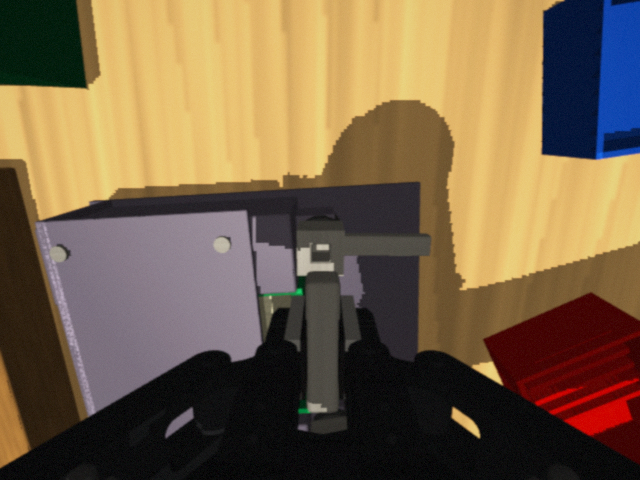

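View pics/c14.png

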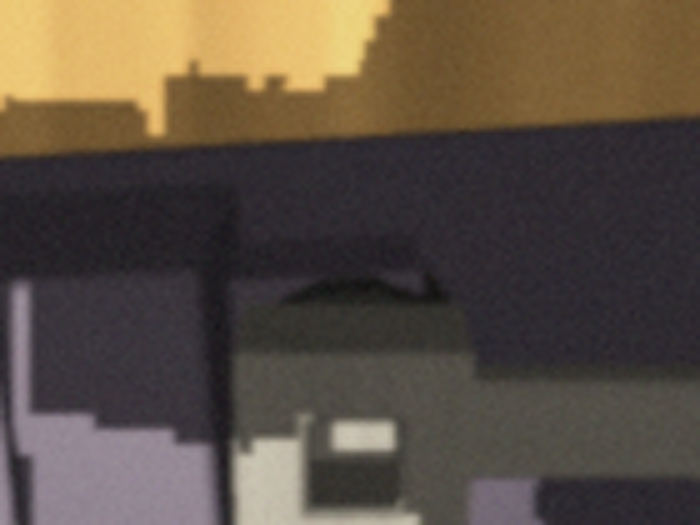

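View pics/c15.png

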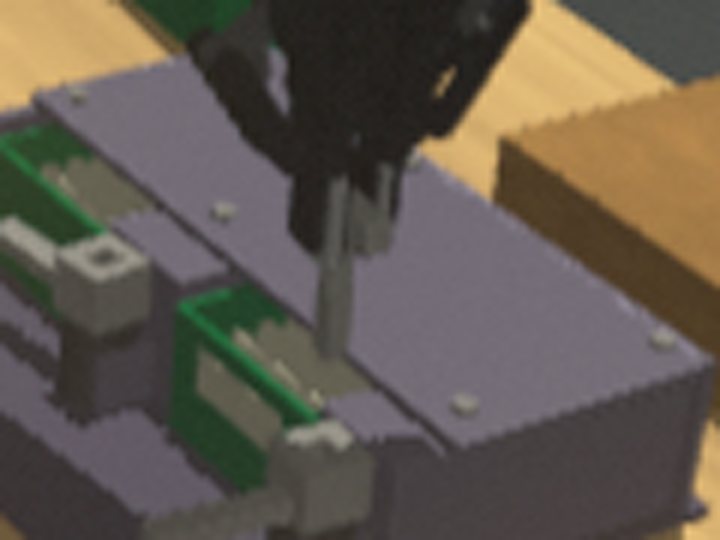

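View pics/c16.png

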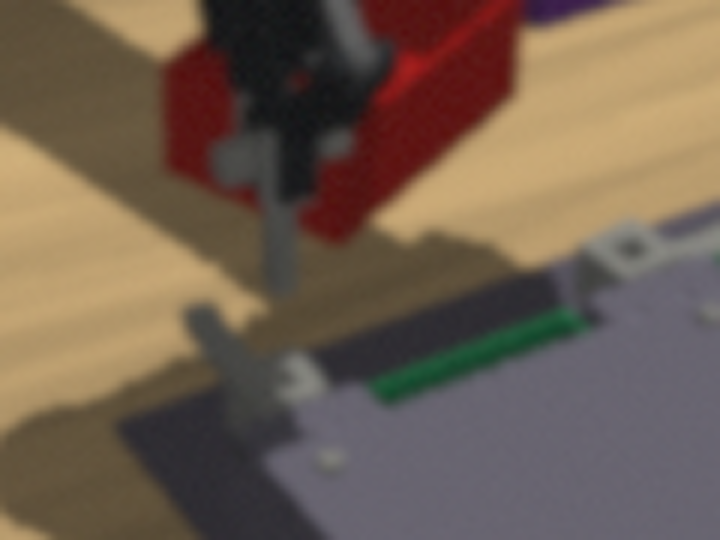

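```bash
python3 - <<'E'
from h import *
d=np.load("st11.npy");W=cam("wrist",dict(position=d[:3],ee_rot=d[3:]))
k=lambda x,y:(250+(x+.5)/5-.5,160+(y+.5)/5-.5)
print("sock",atz(W,*k(356,463),75),"hubcorners",atz(W,*k(235,352),75),atz(W,*k(470,352),75))
print("sock corners",atz(W,*k(306,415),75),atz(W,*k(404,510),75))
print("arm",atz(W,345,234.5,58),atz(W,430,236,58),atz(W,345,254,58),atz(W,430,255,58))
# key tip predicted vs seen
S=cam("side");C=cam("scene")
P=d[:3]+[0,0,2-65]
for n,c,o in(("side",S,(320+334/6,170+352/6)),("scene",C,(280+281/6,210+290/6))):
    print(n,"pred tip",proj(c,P),"bar",proj(c,d[:3]+[0,0,2]),"seen low end",o, "sock", proj(c,[556,-48.6,75]))
crop("pics/si11.png",350,185,60,60,10,"pics/c17.png")
crop("pics/sc11.png",300,220,60,60,10,"pics/c18.png")
E
```

```text
sock [555.02876883 -49.16332208  75.        ] hubcorners [570.28767949 -63.45082322  75.        ] [541.00844727 -63.82571351  75.        ]
sock corners [561.39925644 -55.40563863  75.        ] [548.82033414 -42.95839869  75.        ]
arm [538.85866399 -56.5220553   58.        ] [481.63327226 -56.20898525  58.        ] [538.43799631 -42.80241525  58.        ] [480.38691792 -42.81193402  58.        ]
side pred tip [373.77954988 229.22029666] bar [376.2116102  204.27714721] seen low end (375.6666666666667, 228.66666666666666) sock [372.12978531 244.45142285]
scene pred tip [325.26238122 257.67352246] bar [325.41074146 234.11826985] seen low end (326.8333333333333, 258.3333333333333) sock [325.62193706 272.20506422]
```

View pics/c17.png

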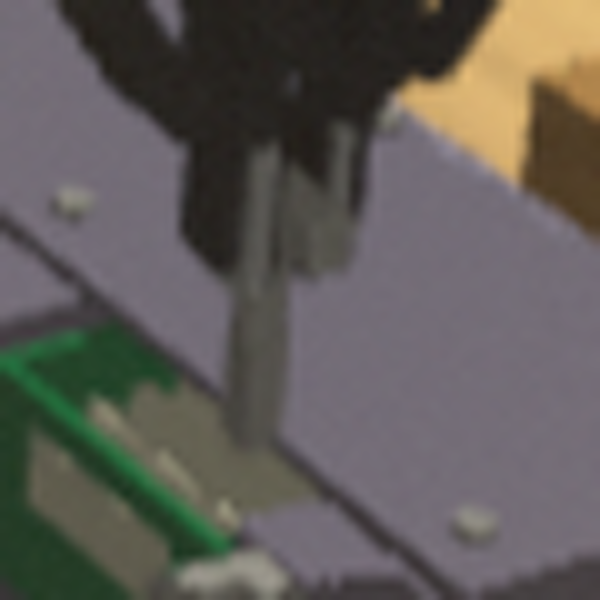

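View pics/c18.png

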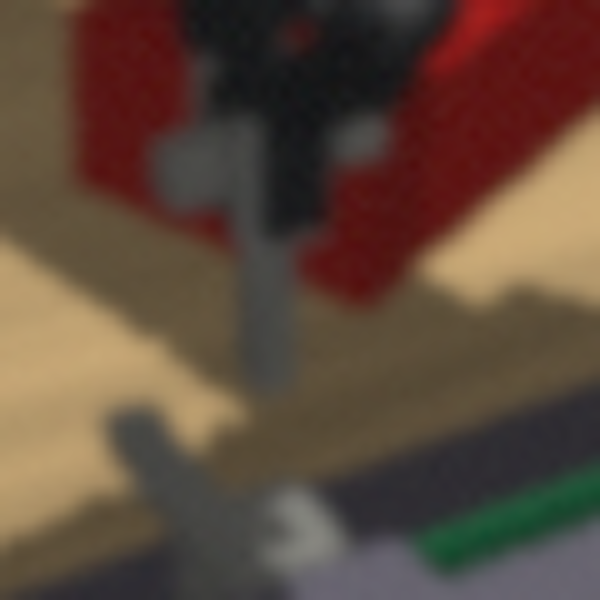

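```bash
python3 - <<'E'
from h import *
d=np.load("st11.npy");W=cam("wrist",dict(position=d[:3],ee_rot=d[3:]))
for z in(7,9,10):
  a=atz(W,323,274,d[2]+z);b=atz(W,322,411,d[2]+z);print(z,np.linalg.norm(a-b),(a+b)/2-d[:3])
go([555.8,-48.5,155],-1.571)
E
```

```text
7 53.93666168826849 [-1.18046145 -0.10598285  7.        ]
9 53.027668204299935 [-1.15268132 -1.30892427  9.        ]
10 52.57317146231565 [-1.13879126 -1.91039499 10.        ]
t 19.38 pos [556.  -49.3 181. ] yaw -1.5573 tiltz [-0.003  -0.0065 -1.    ] F [-0.3 -0.9 -0.6] w 10.9 j [ 0.2   0.33 -0.26  0.01 -0.99 -0.2 ]
SHIFT [-0.0009  0.0001  0.026 ] turn 0.78
```

Request:
{"op": "jog_arm", "data": {"increments": [[-0.001,0,0.01,0.8],[-0.001,0,0.025,0.8],[-0.001,0,0.035,0.8],[-0.001,0,0.038,0.8],[-0.001,0,0.038,0.8],[-0.001,0,0.038,0.8]]}}

```text
clock: 20.12
position: [556.2, -48.4, 143.4]
ee_rot: [-0.707, 0.707, -0.002, -0.003]
contact_force: [-0.7, -0.2, -1.7]
gripper_width: 10.5
```

```bash
python3 - <<'E'
from h import *
go([556.1,-48.4,142],-1.571)
for n in("side","scene"): cv2.imwrite(f"pics/{n[:2]}12.png",get_image(n)[:,:,::-1])
crop("pics/si12.png",345,205,60,60,10,"pics/c19.png")
crop("pics/sc12.png",300,235,60,60,10,"pics/c20.png")
E
```

```text
t 20.12 pos [556.2 -48.4 143.4] yaw -1.5711 tiltz [-0.0021 -0.0064 -1.    ] F [-0.7 -0.2 -1.7] w 10.5 j [ 0.21  0.37 -0.3   0.01 -0.9  -0.21]
SHIFT [-0.      0.0001  0.0014] turn -0.0
```

View pics/c19.png

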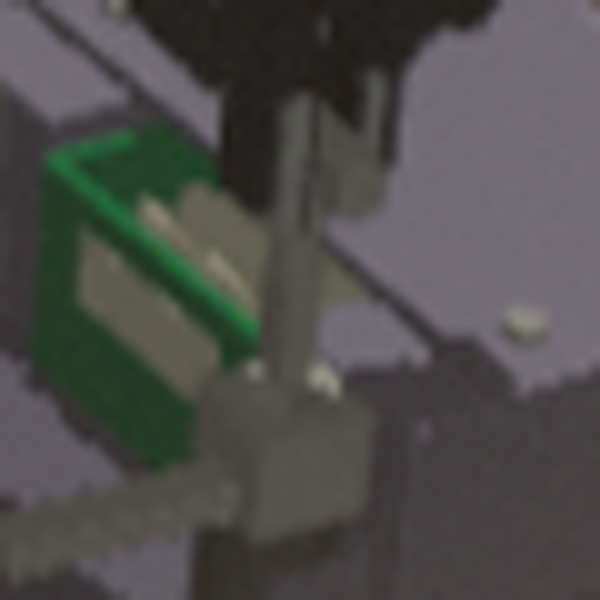

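View pics/c20.png

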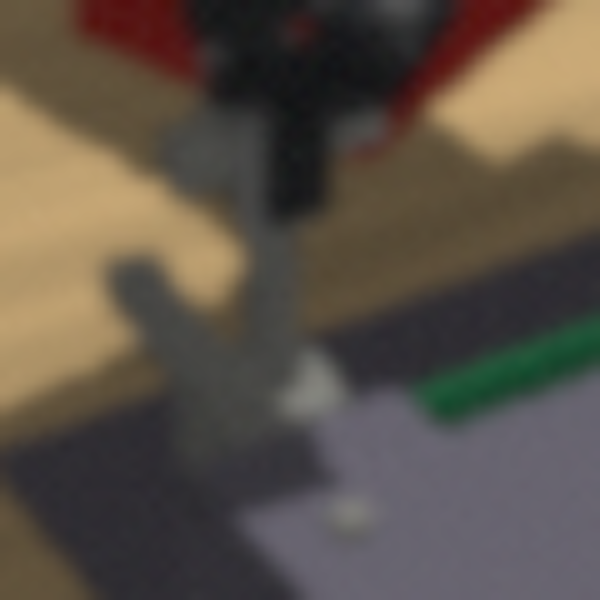

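In both views the key tip sits right over the socket. Lowering it gently.

Request:
{"op": "jog_arm", "data": {"increments": [[0,0,0.003,0],[0,0,0.006,0],[0,0,0.009,0],[0,0,0.011,0],[0,0,0.011,0]]}}

```text
clock: 20.85
position: [556.4, -48.9, 132.5]
ee_rot: [-0.707, 0.707, -0.002, -0.003]
contact_force: [-0.2, -2.9, 0.6]
gripper_width: 10.9
```

```bash
python3 - <<'E'
from h import *
go([556.1,-48.4,117],-1.571); print(read_state()["wrist_torque"])
E
```

```text
t 20.85 pos [556.4 -48.9 132.5] yaw -1.571 tiltz [-0.0016 -0.0069 -1.    ] F [-0.2 -2.9  0.6] w 10.9 j [ 0.21  0.39 -0.32  0.01 -0.87 -0.21]
SHIFT [-0.0006  0.0003  0.0155] turn -0.0
[-0.68350098 -0.20555003 -0.07032015]
```

Request:
{"op": "jog_arm", "data": {"increments": [[0,0,0.004,0],[0,0,0.008,0],[0,0,0.011,0],[0,0,0.011,0]]}}

```text
clock: 21.35
position: [556.0, -49.0, 120.8]
ee_rot: [-0.707, 0.707, -0.001, -0.003]
contact_force: [0.8, -2.4, -2.3]
gripper_width: 10.6
```

```bash
python3 - <<'E'
from h import *
go([556.1,-48.4,117],-1.571); print(read_state()["wrist_torque"])
E
```

```text
t 21.35 pos [556.  -49.  120.8] yaw -1.5712 tiltz [-0.0029 -0.007  -1.    ] F [ 0.8 -2.4 -2.3] w 10.6 j [ 0.21  0.4  -0.33  0.01 -0.85 -0.21]
SHIFT [-0.0006 -0.0001  0.0038] turn -0.01
[-0.66947865 -0.1485481  -0.02274327]
```

Request:
{"op": "jog_arm", "data": {"increments": [[0,0,0.002,0],[0,0,0.004,0],[0,0,0.005,0],[0,0,0.006,0],[0,0,0.006,0]]}}

```text
clock: 21.98
position: [556.4, -49.1, 116.6]
ee_rot: [0.707, -0.707, 0.002, 0.003]
contact_force: [-3.1, -1.3, 8.9]
gripper_width: 11.3
```

```bash
python3 - <<'E'
from h import *
go([556.1,-48.4,117],-1.571); print(read_state()["wrist_torque"])
E
```

```text
t 21.98 pos [556.4 -49.1 116.6] yaw -1.5704 tiltz [-0.0015 -0.0075 -1.    ] F [-3.1 -1.3  8.9] w 11.3 j [ 0.21  0.4  -0.33  0.01 -0.84 -0.21]
SHIFT [-0.0007  0.0003 -0.0004] turn 0.03
[-0.46207387  0.87516258  0.06374136]
```

Request:
{"op": "jog_arm", "data": {"increments": [[0,0,-0.001,6],[0,0,-0.001,12],[0,0,-0.001,18],[0,0,-0.001,24],[0,0,-0.001,30],[0,0,-0.001,36],[0,0,-0.001,42],[0,0,-0.001,48],[0,0,-0.001,54],[0,0,-0.001,60]]}}

```text
clock: 23.22
position: [555.5, -48.6, 117.5]
ee_rot: [-0.257, 0.966, -0.003, -0.002]
contact_force: [-1.9, 0.4, 3.1]
gripper_width: 11.1
```

```bash
python3 - <<'E'
from h import *
go([556.4,-48.9,116.6],-1.571-1.46); print(read_state()["wrist_torque"])
for n in("side",): cv2.imwrite(f"pics/{n[:2]}13.png",get_image(n)[:,:,::-1])
crop("pics/si13.png",305,180,120,90,6,"pics/c21.png")
E
```

```text
t 23.23 pos [555.5 -48.6 117.5] yaw -2.6212 tiltz [-0.0032 -0.0068 -1.    ] F [-1.9  0.4  3.1] w 11.1 j [ 0.21  0.4  -0.33  0.01 -0.84 -1.26]
SHIFT [-0.0006 -0.0007  0.0009] turn 23.48
[0.32551493 0.58450245 0.01038575]
```

View pics/c21.png

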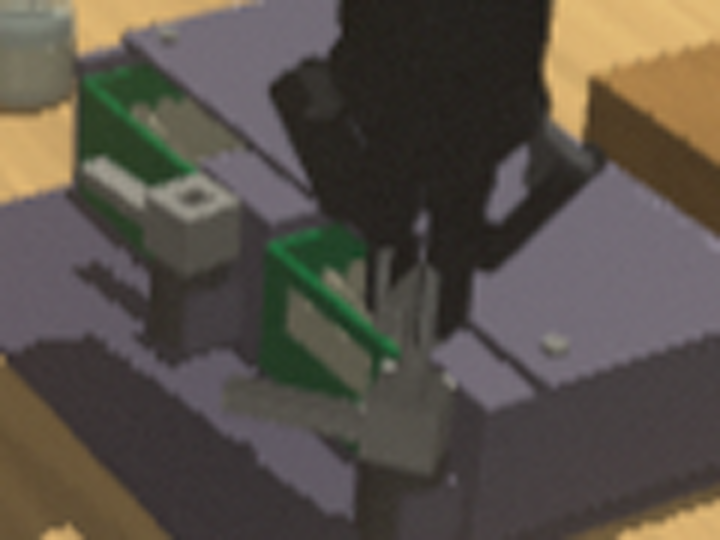

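The arm is turning with the key and is now more than halfway. I'll continue to the stop.

Request:
{"op": "jog_arm", "data": {"increments": [[0.0003,0,0,6],[0.0003,0,0,12],[0.0003,0,0,17],[0.0003,0,0,21],[0.0003,0,0,24],[0.0003,0,0,27],[0.0003,0,0,29],[0.0003,0,0,31]]}}

```text
clock: 24.28
position: [555.6, -48.1, 117.5]
ee_rot: [0.012, 1.0, -0.003, -0.001]
contact_force: [0.4, 2.8, 0.4]
gripper_width: 10.7
```

```bash
python3 - <<'E'
from h import *
go([556,-48.9,116.6],-1.571-1.46); print(read_state()["wrist_torque"])
for n in("side",): cv2.imwrite(f"pics/{n[:2]}14.png",get_image(n)[:,:,::-1])
crop("pics/si14.png",305,180,120,90,6,"pics/c22.png")
E
```

```text
t 24.27 pos [555.6 -48.1 117.5] yaw 3.1178 tiltz [-0.0023 -0.0058 -1.    ] F [0.4 2.8 0.4] w 10.7 j [ 0.21  0.4  -0.33  0.01 -0.84 -1.81]
SHIFT [-0.0004 -0.0008  0.0009] turn -7.7
[1.12551554 0.07478889 0.0786975 ]
```

View pics/c22.png

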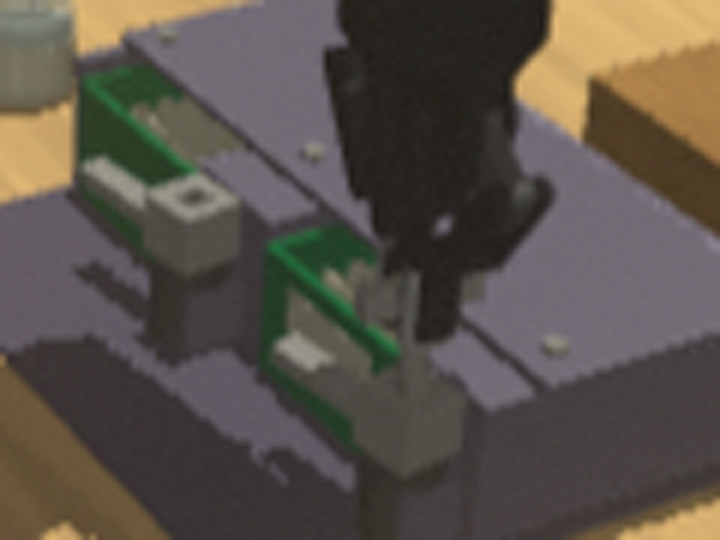

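Request:
{"op": "jog_arm", "data": {"increments": [[0,0,0,2],[0,0,0,4],[0,0,0,6],[0,0,0,6]]}}

```text
clock: 24.82
position: [555.7, -48.0, 117.5]
ee_rot: [0.065, 0.998, -0.003, -0.001]
contact_force: [-0.3, 3.1, -0.0]
gripper_width: 11.1
```

```bash
python3 - <<'E'
from h import *
go([556,-48.9,116.6],-1.571-1.46); print(read_state()["wrist_torque"])
for n in("side","wrist"): cv2.imwrite(f"pics/{n[:2]}15.png",get_image(n)[:,:,::-1])
crop("pics/si15.png",305,180,120,90,6,"pics/c23.png")
E
```

```text
t 24.82 pos [555.7 -48.  117.5] yaw 3.0121 tiltz [-0.002  -0.0057 -1.    ] F [-0.3  3.1 -0. ] w 11.1 j [ 0.21  0.4  -0.33  0.01 -0.84 -1.91]
SHIFT [-0.0004 -0.0008  0.0009] turn -13.76
[1.13494355 0.05233225 0.24653028]
```

View pics/c23.png

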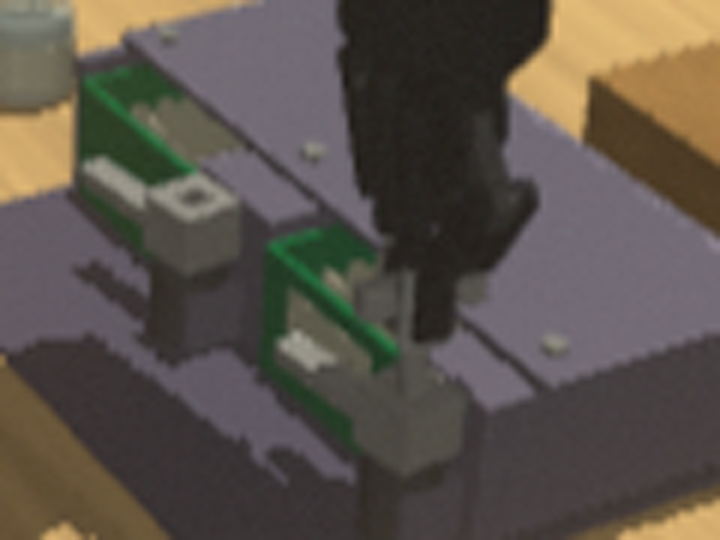

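View pics/wr15.png

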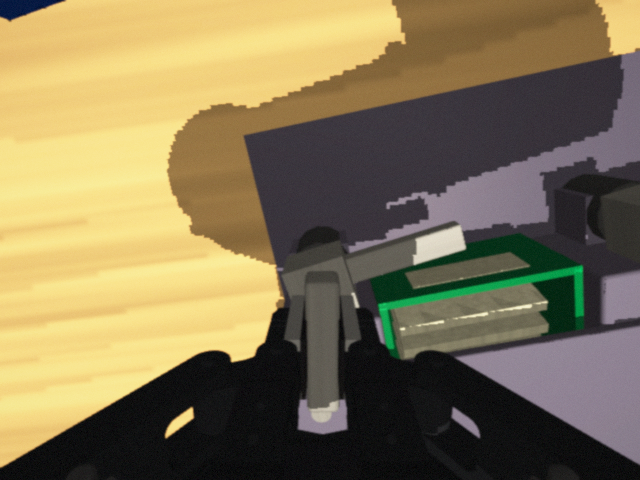

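```bash
python3 - <<'E'
from h import *
W=cam("wrist")
for a,b in(((346,256),(458,223)),((356,279),(465,244))):
    A=atz(W,*a,58);B=atz(W,*b,58);v=(B-A)[:2];th=np.arctan2(v[1],-v[0])  # cw from -x
    print(A.round(1),B.round(1),"cam",th+.069)
E
python3 -c "
from h import *
crop('pics/wr15.png',260,200,220,110,3.6,'pics/c24.png')"
```

```text
[543.9 -34.2  58. ] [533.8  22.6  58. ] cam 1.4637408114588788
[557.  -30.4  58. ] [545.1  25.8  58. ] cam 1.4314367450382766
```

View pics/c24.png

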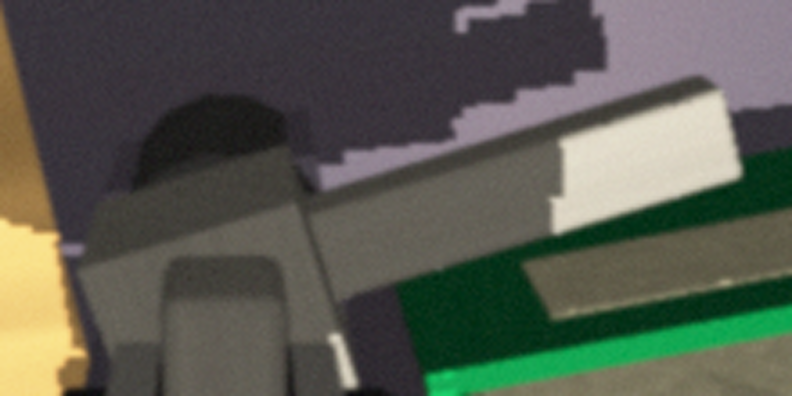

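The arm measures 1.43–1.46 rad, matching the 1.45 stop. The wrist torque has risen to 0.25 N m against 0.05 N m friction. Next I'll relax the twist, press the key down and let go.

Request:
{"op": "jog_arm", "data": {"increments": [[0,0,0.001,-2],[0,0,0.002,-4],[0,0,0.0025,-4],[0,0,0.003,-4]]}}

```text
clock: 25.42
position: [555.9, -48.2, 116.8]
ee_rot: [0.029, 1.0, -0.003, -0.0]
contact_force: [-3.9, 3.8, 12.8]
gripper_width: 11.0
```

Request:
{"op": "jog_arm", "data": {"increments": [[0,0,0,0],[0,0,0,0],[0,0,0,0],[0,0,0,0],[0,0,0,0],[0,0,0,0]], "hand": 1}}

```text
clock: 26.18
position: [555.9, -48.2, 116.7]
ee_rot: [0.029, 1.0, -0.003, -0.0]
contact_force: [0.7, 0.0, -0.3]
gripper_width: 86.0
```

```bash
python3 - <<'E'
from h import *
go([556,-48.9,116.6])
cv2.imwrite("pics/wr16.png",get_image("wrist")[:,:,::-1])
E
```

```text
t 26.18 pos [555.9 -48.2 116.7] yaw 3.0834 tiltz [-0.0011 -0.0063 -1.    ] F [ 0.7  0.  -0.3] w 86.0 j [ 0.21  0.4  -0.33  0.01 -0.84 -1.84]
SHIFT [-0.0002 -0.0007  0.0001] turn 0
```

View pics/wr16.png

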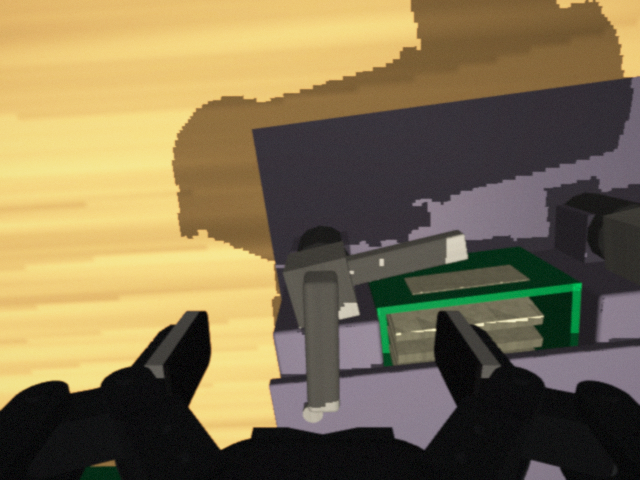

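Released: the key stands at (321,342) and the arm still lies across the bin. Backing straight up and clear.

Request:
{"op": "jog_arm", "data": {"increments": [[0,0,-0.02,0],[0,0,-0.06,0],[0,0,-0.11,0],[0,0,-0.14,0],[-0.04,0,-0.16,0],[-0.04,0,-0.16,0],[-0.04,0,-0.16,0]]}}

```text
clock: 27.1
position: [595.2, -49.5, 275.6]
ee_rot: [0.029, 1.0, -0.003, -0.002]
contact_force: [-0.4, 0.5, 0.1]
gripper_width: 85.4
```

```bash
python3 - <<'E'
from h import *
go([556,-48.9,116.6])
np.save("st17.npy",np.r_[read_state()["position"],read_state()["ee_rot"]])
for n in("wrist","side","scene"): cv2.imwrite(f"pics/{n[:2]}17.png",get_image(n)[:,:,::-1])
crop("pics/si17.png",305,180,120,90,6,"pics/c25.png")
E
```

```text
t 27.1 pos [595.2 -49.5 275.6] yaw 3.0832 tiltz [-0.0033 -0.0061 -1.    ] F [-0.4  0.5  0.1] w 85.4 j [ 0.19  0.32 -0.02  0.01 -1.23 -1.82]
SHIFT [ 0.0387 -0.0007  0.1592] turn 0
```

View pics/wr17.png

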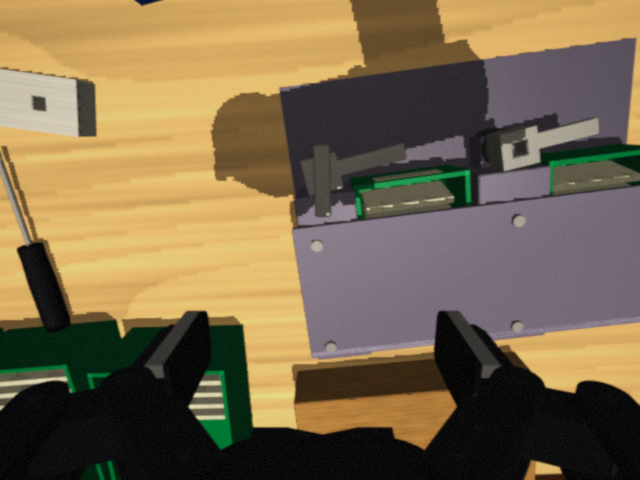

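View pics/c25.png

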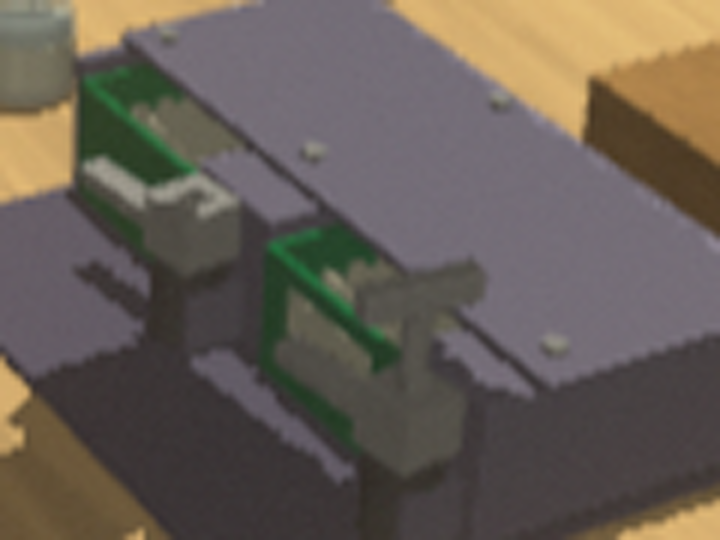

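View pics/sc17.png

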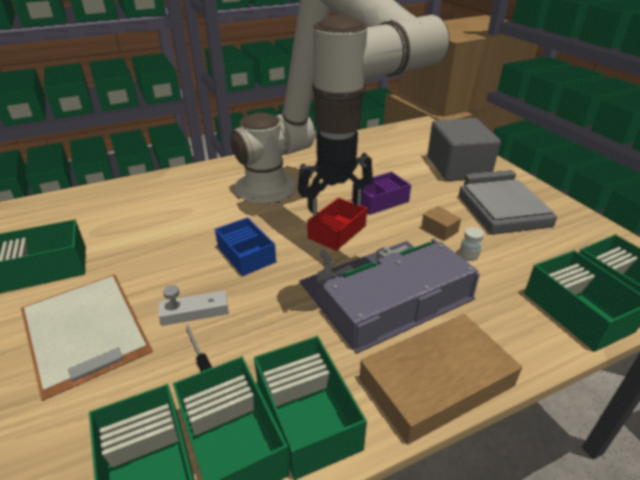

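```bash
python3 - <<'E'
from h import *
crop("pics/wr17.png",290,105,160,120,5,"pics/c26.png");crop("pics/wr17.png",470,90,160,120,5,"pics/c27.png")
E
```

```text
(no output)
```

View pics/c26.png

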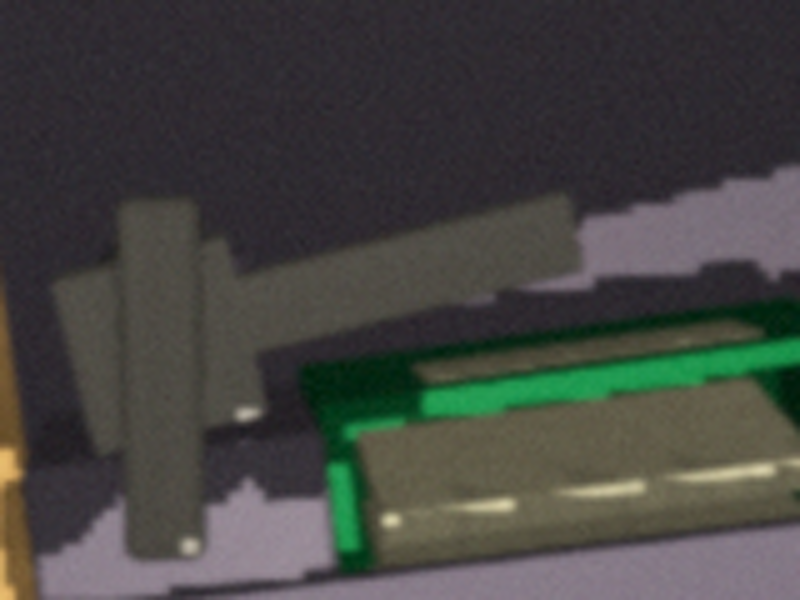

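View pics/c27.png

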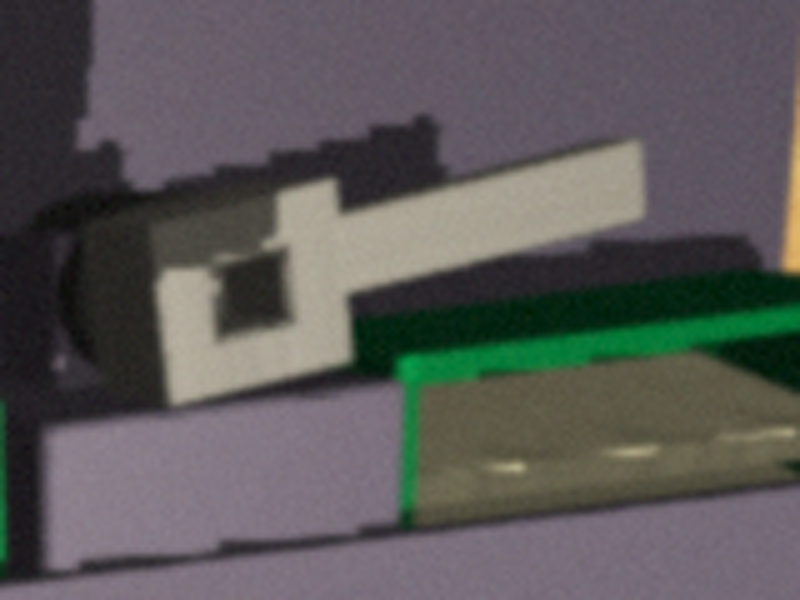

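```bash
python3 - <<'E'
from bench import *
print(job_done())
E
```

```text
the job is handed in; nothing more can be done
None
```

The job is done and handed in at about 27 s. The bin is home, and the lock was turned to its stop with the T key. The key is left standing in the socket, and the gripper is released and clear.

**Bin:** The first push stopped about 5 mm short, so I pushed again. It then took 39 N with no further travel. In the last picture its rim lines up with the roof just as the fixed left bin's does.

**Key:** It went down to the socket floor, with the TCP at 116.7 mm against the expected 116.8 mm. I pressed it down at 13 N just before letting go.

**Lock arm:** It measured 1.43–1.46 rad against the 1.45 stop, and wrist torque rose to 0.25 N m at the stop. After release its slope matches the locked left example.

**Other things:** The round-headed key, carton, jar and screwdriver look undisturbed.

**Problems and disagreements:**
- Pushing the bin tilted the tool by 0.13 rad, and jogs keep a tilt. I removed it by pressing the closed fingers at up to about 32 N against the dock's fixed rear wall before fetching the key.
- The fixed cameras read positions about 3 mm farther out in x than the wrist camera. The wall contact agreed with the wrist camera, so I used that.
- While pushing, the tool also felt up to 32 N upward, which I took as finger friction on the bin. I could not confirm that directly.

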